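Lay out the practice rack

TASK

Lay out the low acacia rack for the next class: on its upper (back) tier stand the white cup upright, in line with the coconut bowl and the plant pot and midway between them; on its lower (front) tier lay the green peanut roller directly in front of the bowl and the small cork block, still on the same face, directly in front of the plant pot, both lengthwise along the tier and centred front to back on it; then stand the steel timer, knob up, centred on top of that cork block. Keep the cup upright all the while and leave the bowl, the plant pot and the grey stone where they are.

Things in the scene. Friction and masses are not known exactly. Their poses are not given: they have to be found in the camera images.
- rack: low stepped acacia rack, fixed, 260 mm deep (x), 400 mm wide (y). Origin: centre of footprint, on the table; x points from front (robot side) to back, y left along the tiers. Lower front tier: top 20 mm up, x -130 to +10 mm, centre line x = -60 mm. Upper back tier (pale front edge): top 50 mm up, x +10 to +130 mm, centre line x = +70 mm. 'In front of' = straight towards -x of the rack
- bowl: small dark brown coconut shell bowl, open, 84 mm wide at the rim, 42 mm high, loose, on the upper tier at one end; stays where it is. Origin: centre of its underside. Its centre is on the centre line of the tier, 240 mm along the tier from the plant pot's centre; which of the two is on the left changes. Its x and y axes start parallel to the rack's
- pot: small terracotta pot, 72 mm wide at the rim, with a green succulent, 53 mm high in all, loose, on the upper tier at the other end from the bowl; stays where it is. Origin: centre of its underside. Its x and y axes start parallel to the rack's
- stone: smooth grey round stone, 38 mm across, 15 mm high, loose, in the middle of the lower tier; stays where it is. Origin: centre of its underside
- cup: white ceramic cup without handle, open top, 64 mm across the rim, slightly narrower below, 80 mm high, wall 4 mm, 0.14 to 0.28 kg; stands upright on the table beside the rack. Origin: centre of its underside, z up
- roller: green plastic peanut massage roller, 140 mm long along its y: two eight-sided lobes 56 mm across flats, 32 mm long, centred 46 mm either side of the middle, joined by a round waist 36 mm thick that flares out from 12 mm either side of the middle. Lies on a flat, does not roll by itself. Origin: its middle on the long axis, 28 mm above what it lies on
- block: small plain cork block, 55 mm wide (x), 120 mm long (y), 60 mm high (z), about 0.1 kg; lies on the table beside the rack. Origin: centre of its underside. The two larger, stacked cork blocks at the table's edge are fixed and not meant
- timer: round steel kitchen-style timer, body 52 mm across and 30 mm high, with a white dial and a black bar knob on top (42 mm high in all), 0.13 to 0.25 kg; stands on the table beside the rack. Origin: centre of its underside, z up
Things that resemble listed ones, but are neither listed nor needed, are in the scene too. Leave any blue, purple or yellow look-alike of the block alone.

How it is judged (in metres and radians):
At the end, for the whole second after the job is handed in: All released, at rest. Cup upright on upper tier, <134 mm from bowl and pot. Roller and block on lower tier, each within 15 mm of straight in front of bowl / pot, within 0.2 rad of lengthwise. All three within 15 mm of their tier's centre line. Timer upright on block, within 12 mm of its centre (horizontal distance between cup and bowl below 0.134 m and horizontal distance between cup and pot below 0.134 m and x of cup in the frame of rack between 0.055 and 0.085 m and z of cup in the frame of rack between 0.044 and 0.056 m and angle between each of cup, block, timer's own z axis and vertical below 0.1 rad and y of roller in the frame of bowl between -0.015 and 0.015 m and x of roller in the frame of rack between -0.075 and -0.045 m and z of roller in the frame of rack between 0.041 and 0.055 m and angle between the y axis of each of roller, block and the y axis of rack, either way round below 0.2 rad and y of block in the frame of pot between -0.015 and 0.015 m and x of block in the frame of rack between -0.075 and -0.045 m and z of block in the frame of rack between 0.014 and 0.026 m and horizontal distance between timer and block below 0.012 m and z of timer in the frame of block between 0.054 and 0.066 m and linear speed of each of cup, roller, block, timer below 0.02 m/s and angular speed of each of cup, roller, block, timer below 0.2 rad/s); the robot touches nothing.
It fails at once if the bowl is shifted more than 15 mm (distance of bowl from where it was at the start of the episode above 0.015 m).
It fails at once if the plant pot is shifted more than 15 mm (distance of pot from where it was at the start of the episode above 0.015 m).
It fails at once if the grey stone is shifted more than 15 mm (distance of stone from where it was at the start of the episode above 0.015 m).
It fails at once if the cup is tipped by more than 0.5 rad (angle between cup's own z axis and vertical above 0.5 rad).
It also fails if it takes over 125 s, if anything falls off the work surface, if the arm or the gripper's body presses on something with over 40 N, if the wrist force passes 120 N, or if a joint passes its speed limit or range.

ROBOT

A 6-joint arm with a two-finger parallel gripper is mounted at the origin on the work surface. World frame = base frame: x ahead of the robot, y to its left, z up, the work surface at z = 0. Lengths are in m, angles in degrees, forces in N, time in s.
With the tool pointing down it reaches from about 0.3 to 0.85 m from the base axis. Payload 4.2 kg.
Tool frame: the origin (TCP) lies on the centre line of the jaws, within the pads' length; the fingertips stand 8 mm ahead of it and the grasp point (between the pads) lies 11 mm behind it; z points along the fingers, y is the direction in which the jaws open and shut (so a half turn about z gives the same grasp; the last joint's range is limited). The gripper opens to 91 mm and grips with 3 to 60 N. Pads are 32 mm wide; open, the fingers measure 118 mm over their backs; the gripper's body (76 mm by 178 mm) begins 60 mm behind the grasp point.
Start: joints at [-72.536, 18.312, 89.639, -0, 72.044, -1.146], TCP at [0.183, -0.545, 0.183] pointing down, gripper open.
Joint ranges: [-177.97, 177.97], [-48.28, 115.42], [12.27, 149.76], [-77.06, 257.06], [2.81, 150.46], [-146.56, 146.56]. Speed limits (degrees/s): [147.25, 147.25, 180, 180, 180, 180].

INTERFACE

Orientations are given as [roll, pitch, yaw] about the fixed x, y, z axes, in that order (R = Rz(yaw) Ry(pitch) Rx(roll)).
In Python, from station import ctrl gives the robot as it stands.
- The arm moves only by the tool send_rows, never from a script. Its argument "series" is a list of rows, each an object with "claw": the finger opening in mm, from 0 to 91.2; "slide": the shift along the tool's x, y, z in mm, a list of three; "angular": the turn, a rotation vector about the tool's x, y, z in rad, a list of three. A call has 1 to 20 rows; each row is the pose to reach, as a shift and turn from the pose commanded when the call began, along the tool's axes at that moment; what a row does not reach only later rows make up. A row lasts 1/12 s, in which the tool goes at most 41.7 mm and 7.16 degrees, less where a joint would pass 70% of its speed; a pose out of reach is approached as far as the arm can. A call with a gripper value outside its range is refused whole. The fingers move at their own pace and stop on an object; "squeeze" is the grip in N (left out, the last holds). Time passes only in rows, so rows that repeat a pose let the fingers close. It gives the time, the measured TCP pose, the force and the opening at its end, in the units of the state.
- ctrl.observe(): the state, without advancing time (a new reading comes with each control period).
- ctrl.capture(name): name is "scene" or "side" or "wrist"; returns a dict with "pixels" (480x640x3 uint8, red, green, blue), "vertical_fov" (degrees; the focal length in pixels is half the picture's height over the tangent of half this angle, whatever the lens; pixels are square), "cx", "cy" (the principal point, pixels), "R" (3x3) and "t" (3): a world point X has camera coordinates R X + t. Camera axes: x right, y down, z forward; pixel columns grow to the right and rows downward; lengths in m; the calibration is good to about 2 mm. A picture is of the moment at which its call begins. There is no depth.
- ctrl.sign_off(): hands the job in, once; it reports no verdict.
The state is a dict: "t": time; "qpos": joint angles; "qvel": joint speeds; "joint_torque": joint torques, N m; "ee_pos": TCP position; "eef_rot": TCP orientation; "contact_force": force on the tool from outside, world axes, zero at the start; "ft_torque": the same for the moment, N m; "grip_width": finger opening in m.
Only numpy, scipy, OpenCV 4.12 (cv2) and the standard library are available. Lean on these libraries where they do the work, as an engineer would, in place of code of your own. Each camera call takes 0.05 s, during which the arm holds its last target.

## Working session

There is one attempt and no reset: what is moved stays moved. The work goes in short steps, Python scripts to look and compute and a tool call to move; the robot and the scene stay as the last step left them, time stands still between calls to the robot, and variables do not carry over. Pictures are saved under pics/ and viewed, and the job is handed in when it is done.

Besides the shell and the picture viewer there is one more tool, called by a JSON object that holds its "method" and its "body". send_rows: Moves the arm, as the interface text tells. Its arguments: {"type":"object","properties":{"series":{"type":"array"},"squeeze":{"type":"number"}},"required":["series"]}

```bash
ls; mkdir -p pics; python3 - <<'E'
from station import ctrl
import cv2
print(ctrl.observe())
for n in ["scene","side","wrist"]:
    c=ctrl.capture(n); cv2.imwrite(f"pics/{n}0.png",c["pixels"][:,:,::-1]); print(n,c["vertical_fov"],c["cx"],c["cy"],c["R"],c["t"])
E
```

```text
pics
{'t': 0.0, 'qpos': array([-7.25359155e+01,  1.83503691e+01,  8.97068915e+01, -2.01360146e-03,
        7.20414590e+01, -1.14650824e+00]), 'qvel': array([-0.02137155,  0.06916013,  0.00513215,  0.00688783,  0.01570434,
       -0.11226436]), 'joint_torque': array([-6.54964751e-04, -4.12462378e+01, -2.31975496e+01,  7.27312826e-02,
        4.56398574e-02, -1.54705294e-04]), 'ee_pos': array([ 0.18332045, -0.54441278,  0.18262977]), 'eef_rot': array([-1.79901262e+02, -6.12379629e-05,  1.86112152e+01]), 'contact_force': array([ 0.65665201, -0.72321424, -0.35759658]), 'ft_torque': array([ 0.02745507, -0.01868387,  0.00253144]), 'grip_width': 0.09090232264028751}
scene 57.172756575462344 313.12624236741397 244.53838084741173 [[-0.30972206  0.95078599  0.00884619]
 [ 0.73975933  0.24680346 -0.62597459]
 [-0.59735114 -0.18733409 -0.77979328]] [ 0.19406325 -0.3003241   1.32537347]
side 55.758649092833345 322.9274801306701 239.29672422046775 [[-8.06346859e-01 -5.91442623e-01 -6.04870440e-04]
 [-3.65006050e-01  4.98437387e-01 -7.86340101e-01]
 [ 4.65376542e-01 -6.33842089e-01 -6.17793557e-01]] [0.34759574 0.25737933 0.74080035]
wrist 69.95278217178532 321.59709358013737 244.65551105258774 [[ 0.3186652  -0.94786613 -0.00151163]
 [-0.91922199 -0.30942357  0.24349126]
 [-0.23126485 -0.07620267 -0.96990191]] [-0.5731419  -0.02662122  0.39028493]
```

View pics/scene0.png

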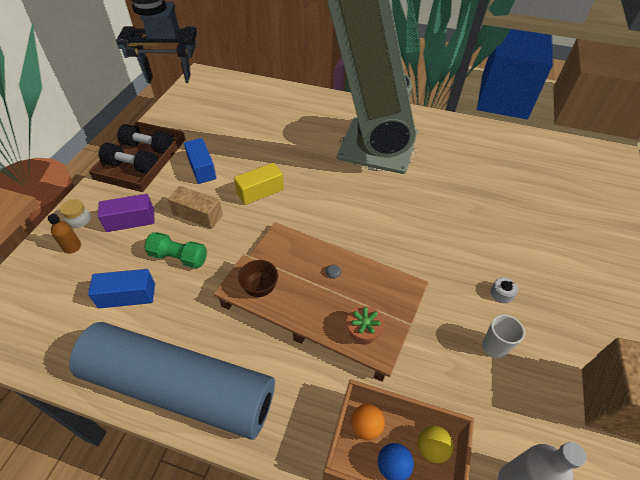

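View pics/side0.png

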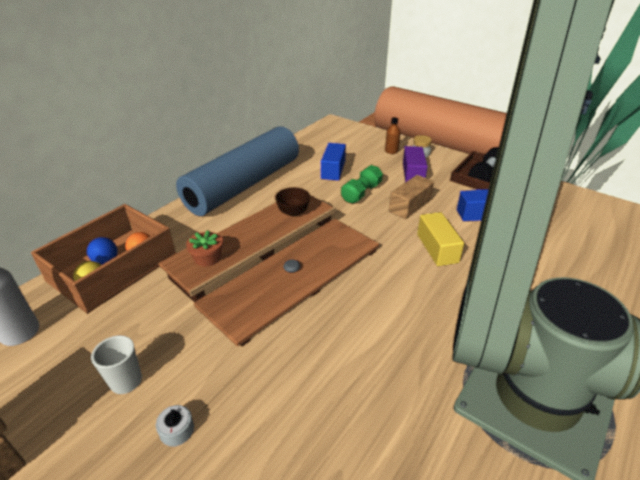

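View pics/wrist0.png

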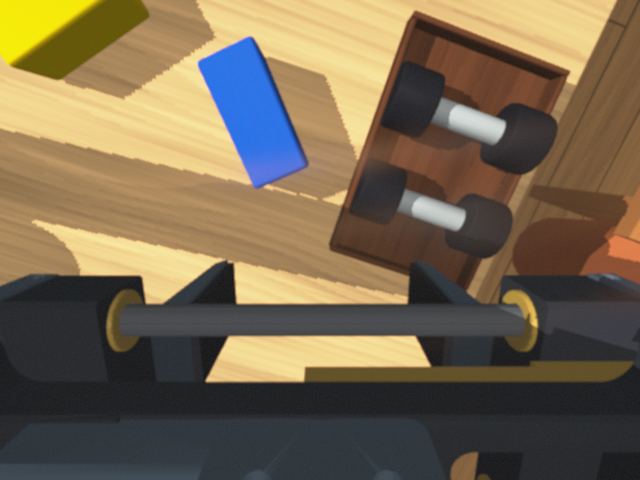

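Scene view: cork block (195,207), green roller (176,250), bowl (258,279), pot (365,322), stone (333,271), timer (505,290), cup (503,337). Possible mix-ups are the blue blocks (200,160) and (122,288), purple (126,212), yellow (259,184), the large fixed cork blocks (620,390) and the white bottle (540,465). My choices are the plain small cork block at (195,207), the green peanut at (176,250), the handleless cup at (503,337), and the steel timer with the black knob at (505,290).

```bash
cat > h.py <<'E'
from station import ctrl
import numpy as np, cv2
def cap(n):
    c=ctrl.capture(n); c["f"]=240/np.tan(np.radians(c["vertical_fov"]/2)); c["R"]=np.array(c["R"]);c["t"]=np.array(c["t"]); return c
def ray(c,u,v):
    d=c["R"].T@np.array([(u-c["cx"])/c["f"],(v-c["cy"])/c["f"],1]); o=-c["R"].T@c["t"]; return o,d/np.linalg.norm(d)
def onz(c,u,v,z):
    o,d=ray(c,u,v); return o+d*(z-o[2])/d[2]
def proj(c,X):
    p=c["R"]@np.asarray(X,float)+c["t"]; return np.array([c["cx"]+c["f"]*p[0]/p[2],c["cy"]+c["f"]*p[1]/p[2]])
def crop(c,x0,y0,x1,y1,s,fn):
    cv2.imwrite(fn,cv2.resize(c["pixels"][y0:y1,x0:x1,::-1],None,fx=s,fy=s,interpolation=cv2.INTER_CUBIC))
E
python3 - <<'E'
from h import *
c=cap("scene"); print(c.keys())
crop(c,205,215,435,385,3.4,"pics/rack.png")
crop(c,80,150,300,310,3.6,"pics/left.png")
crop(c,470,260,560,370,5,"pics/right.png")
E
```

```text
dict_keys(['pixels', 'vertical_fov', 'cx', 'cy', 'R', 't', 'f'])
```

View pics/rack.png

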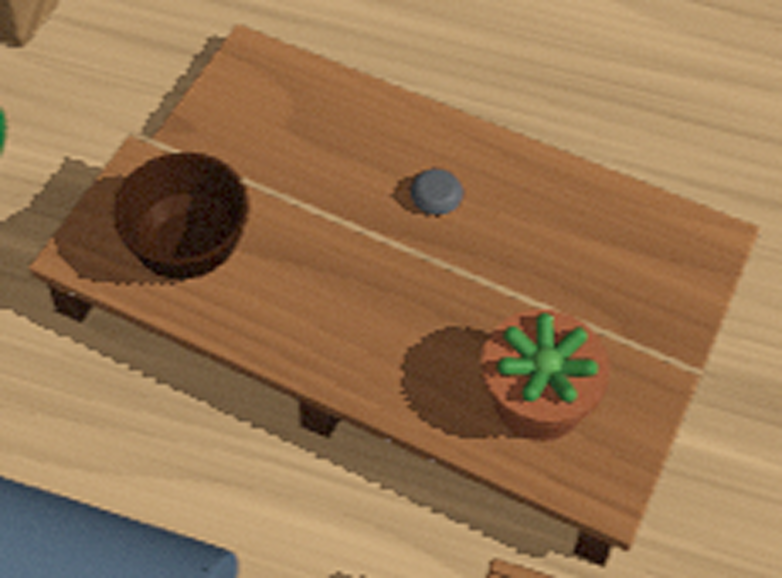

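View pics/left.png

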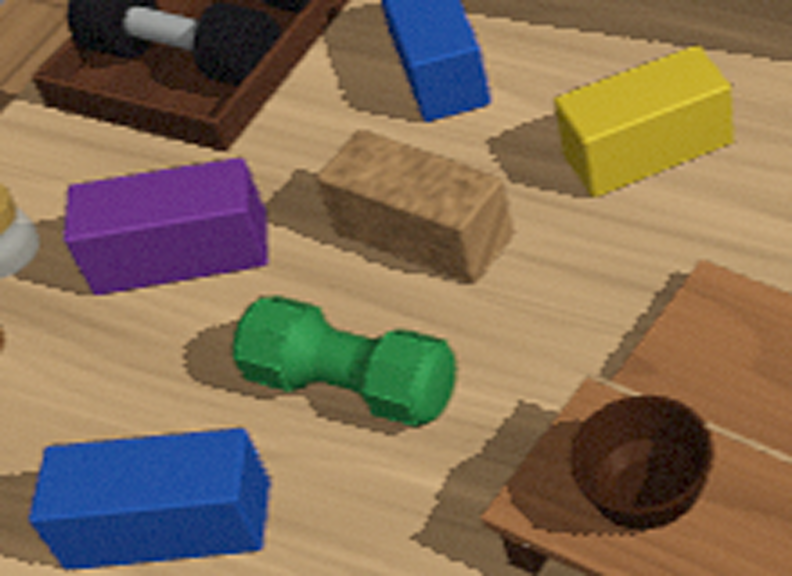

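View pics/right.png

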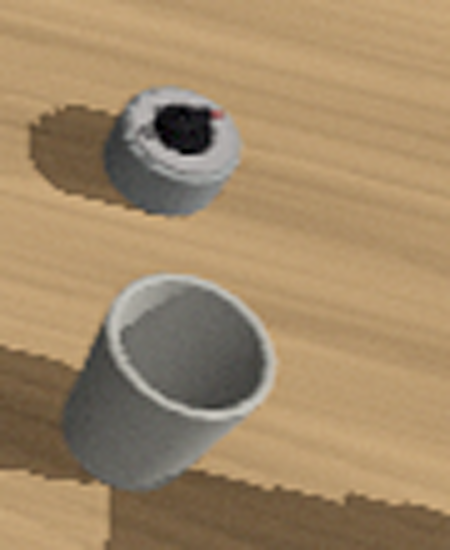

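```bash
cat > m.py <<'E'
from h import *
c=cap("scene")
P=lambda x,y,s,x0,y0,z: onz(c,x/s+x0,y/s+y0,z)
r=lambda x,y,z:P(x,y,3.4,205,215,z)
np.set_printoptions(precision=4,suppress=True)
A,B,S1,S2,K1,K2=r(237,27,.02),r(756,229,.02),r(136,137,.05),r(702,371,.05),r(33,268,.05),r(628,546,.05)
print("corners",A,B,S1,S2,K1,K2)
for a,b in((A,B),(S1,S2),(K1,K2)): print("w",np.linalg.norm(a-b),"yaw",np.degrees(np.arctan2(-(b-a)[0],(b-a)[1])))
print("d",np.linalg.norm((A-K1)[:2]),np.linalg.norm((B-K2)[:2]),"ctr",(A+B+K1+K2)/4)
l=lambda x,y,z:P(x,y,3.6,80,150,z)
q=[l(362,130,.06),l(510,184,.06),l(470,238,.06),l(320,182,.06)]
print("block",np.array(q),"ctr",np.mean(q,0),[np.linalg.norm(q[i]-q[(i+1)%4]) for i in range(4)])
hsv=cv2.cvtColor(c["pixels"],cv2.COLOR_RGB2HSV)
m=cv2.inRange(hsv,(50,100,40),(80,255,255)); m[:, 215:]=0
n,_,st,ce=cv2.connectedComponentsWithStats(m); print(st[1:],ce[1:])
rc=lambda x,y,z:P(x,y,5,470,260,z)
print("timer",rc(176,134,.03),"cup rim",rc(191,347,.08),"cup w",rc(107,330,.08),rc(275,362,.08))
bowl=[r(182,212,.092),]; print("bowl rim ctr",bowl, "pot rim",r(545,362,.09),"stone",r(436,190,.035))
E
python3 m.py
python3 - <<'E'
from h import *
c=cap("side")
crop(c,150,170,390,350,3.3,"pics/srack.png")
crop(c,325,130,475,260,5,"pics/sleft.png")
crop(c,80,320,210,460,4,"pics/sright.png")
E
```

```text
corners [ 0.4076 -0.1723  0.02  ] [0.4653 0.2176 0.02  ] [ 0.5444 -0.1894  0.05  ] [0.5992 0.1999 0.05  ] [ 0.659  -0.2089  0.05  ] [0.7192 0.1802 0.05  ]
w 0.39418856548090947 yaw -8.424323609161965
w 0.3931026653023851 yaw -8.020885414452675
w 0.3937812956485325 yaw -8.798998929295022
d 0.2540390846219398 0.25661347158809267 ctr [0.5628 0.0041 0.035 ]
block [[ 0.3991 -0.4294  0.06  ]
 [ 0.4142 -0.3075  0.06  ]
 [ 0.4683 -0.311   0.06  ]
 [ 0.4539 -0.4317  0.06  ]] ctr [ 0.4339 -0.3699  0.06  ] [np.float64(0.12286510893474427), np.float64(0.0541763210768061), np.float64(0.12150059193656412), np.float64(0.054837729014929865)]
[[  32   24    1    1    1]
 [  20   26   21  104 1052]
 [   0   49    4   50  172]
 [   4  101    2    3    3]
 [   5  105    1    1    1]
 [   6  109    1    1    1]
 [   7  112    1    1    1]
 [   8  116    1    1    1]
 [   9  119    1    1    1]
 [   0  121    1    1    1]
 [   1  123    1    1    1]
 [  10  123    1    1    1]
 [   2  126    1    1    1]
 [  11  126    1    1    1]
 [   3  128    1    1    1]
 [  12  130    1    1    1]
 [   5  133    1  
[... 282 characters left out ...]
.4942  73.8837]
 [  4.3333 102.    ]
 [  5.     105.    ]
 [  6.     109.    ]
 [  7.     112.    ]
 [  8.     116.    ]
 [  9.     119.    ]
 [  0.     121.    ]
 [  1.     123.    ]
 [ 10.     123.    ]
 [  2.     126.    ]
 [ 11.     126.    ]
 [  3.     128.    ]
 [ 12.     130.    ]
 [  5.     133.    ]
 [ 29.     136.    ]
 [ 29.     138.    ]
 [ 29.     141.5   ]
 [  2.     144.    ]
 [ 29.     144.    ]
 [  1.     152.    ]
 [  4.     156.    ]
 [175.3539 249.6148]]
timer [0.4301 0.3822 0.03  ] cup rim [0.5696 0.3776 0.08  ] cup w [0.5723 0.3461 0.08  ] [0.5661 0.4087 0.08  ]
bowl rim ctr [array([ 0.6162, -0.1227,  0.092 ])] pot rim [0.6455 0.1111 0.09  ] stone [0.5123 0.01   0.035 ]
```

View pics/sleft.png

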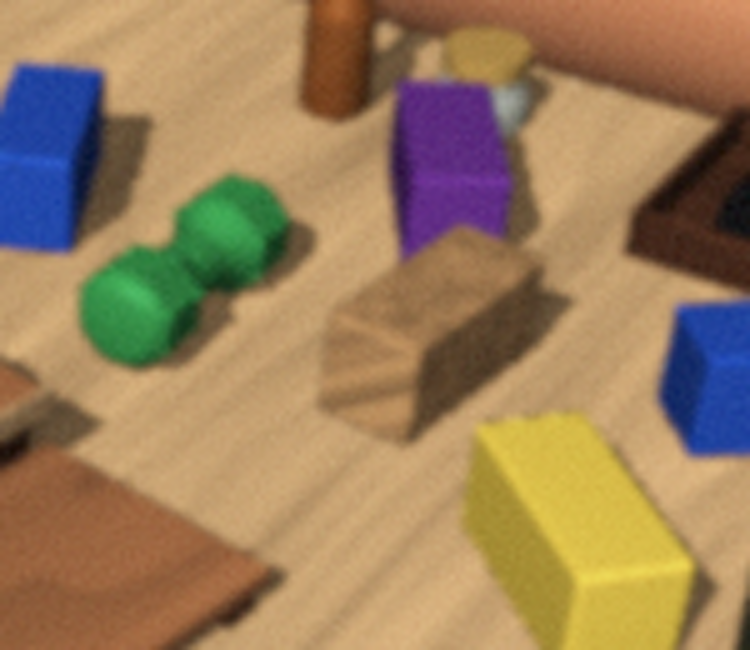

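View pics/sright.png

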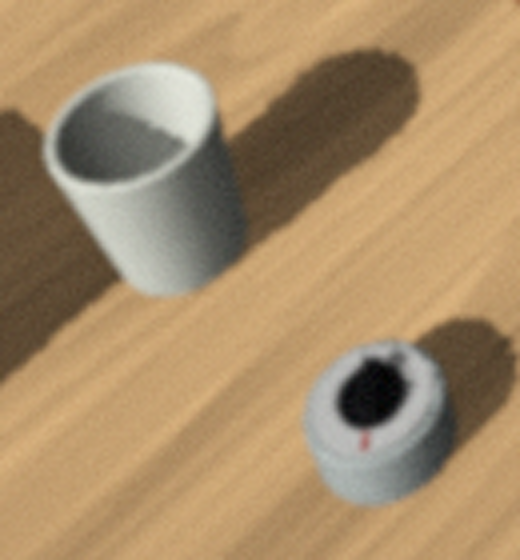

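View pics/srack.png

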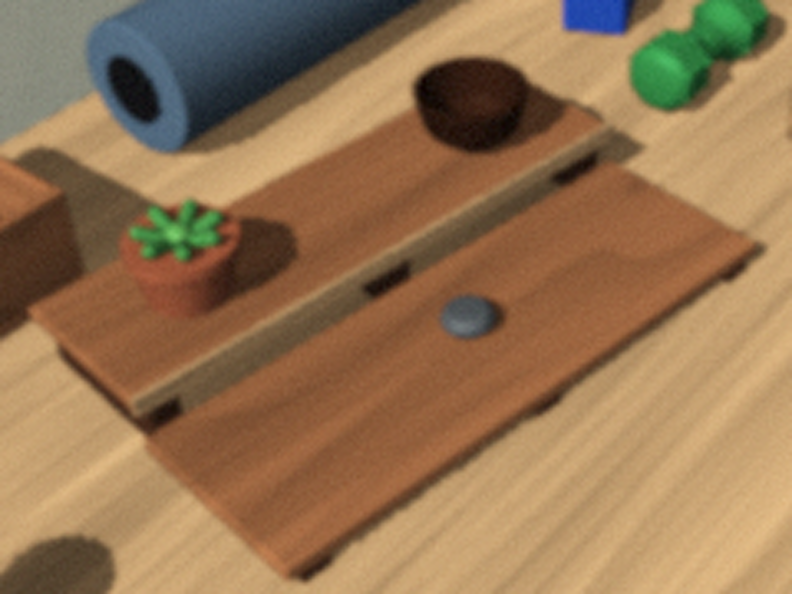

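```bash
cat > m2.py <<'E'
from h import *
c=cap("side")
P=lambda x,y,s,x0,y0,z: onz(c,x/s+x0,y/s+y0,z)
r=lambda x,y,z:P(x,y,3.3,150,170,z)
np.set_printoptions(precision=4,suppress=True)
A,B,S1,S2,K2=r(760,247,.02),r(290,577,.02),r(606,126,.05),r(133,405,.05),r(32,312,.05)
print("corners",A,B,S1,S2,K2)
for a,b in((A,B),(S1,S2)): print("w",np.linalg.norm(a-b),"yaw",np.degrees(np.arctan2(-(b-a)[0],(b-a)[1])))
print("d",np.linalg.norm((B-K2)[:2]))
l=lambda x,y,z:P(x,y,5,325,130,z)
q=[l(462,227,.06),l(545,268,.06),l(418,345,.06),l(328,313,.06)]
print("block",np.array(q),"ctr",np.mean(q,0),[np.linalg.norm(q[i]-q[(i+1)%4]) for i in range(4)])
rc=lambda x,y,z:P(x,y,4,80,320,z)
print("timer",rc(376,405,.03),"cup rim",rc(132,124,.08))
print("bowl rim ctr",r(471,95,.092), "pot rim",r(181,245,.09),"stone",r(470,312,.035))
print("roller", l(135,305,.028),l(233,230,.028))
E
python3 m2.py
```

```text
corners [ 0.3957 -0.17    0.02  ] [0.4546 0.2214 0.02  ] [ 0.5396 -0.1912  0.05  ] [0.595  0.2012 0.05  ] [0.7079 0.1839 0.05  ]
w 0.3957643988797244 yaw -8.558327492546999
w 0.39634036468542666 yaw -8.02478296293896
d 0.2560216055940533
block [[ 0.4424 -0.4322  0.06  ]
 [ 0.3896 -0.42    0.06  ]
 [ 0.4079 -0.3182  0.06  ]
 [ 0.4573 -0.3177  0.06  ]] ctr [ 0.4243 -0.372   0.06  ] [np.float64(0.054221310275081924), np.float64(0.10346793123098812), np.float64(0.049358313913130426), np.float64(0.11543875055199822)]
timer [0.4238 0.3849 0.03  ] cup rim [0.565 0.377 0.08 ]
bowl rim ctr [ 0.602  -0.1163  0.092 ] pot rim [0.6408 0.1148 0.09  ] stone [0.5014 0.0115 0.035 ]
roller [ 0.5652 -0.3111  0.028 ] [ 0.5642 -0.4073  0.028 ]
```

```bash
cat > fit.py <<'E'
from h import *
from scipy.optimize import least_squares
np.set_printoptions(precision=4,suppress=True)
cs,cd=cap("scene"),cap("side")
loc={"A":(-.13,-.2,.02),"B":(-.13,.2,.02),"S1":(.01,-.2,.05),"S2":(.01,.2,.05),"K1":(.13,-.2,.05),"K2":(.13,.2,.05)}
sc={"A":(237,27),"B":(756,229),"S1":(136,137),"S2":(702,371),"K1":(33,268),"K2":(628,546)}
sd={"A":(760,247),"B":(290,577),"S1":(606,126),"S2":(133,405),"K2":(32,312)}
def pr(c,X,k):
    p=c["R"]@X+c["t"]; x=p[:2]/p[2]; x=x*(1+k*(x@x)); return np.array([c["cx"],c["cy"]])+c["f"]*x
def W(q,l):
    a=q[2]; return np.array([q[0]+np.cos(a)*l[0]-np.sin(a)*l[1],q[1]+np.sin(a)*l[0]+np.cos(a)*l[1],l[2]])
def res(q,which="b"):
    o=[]
    if which in "bs":
        for n,v in sc.items(): o+=list(pr(cs,W(q,loc[n]),q[3])-(np.array(v)/3.4+[205,215]))
    if which in "bd":
        for n,v in sd.items(): o+=list(pr(cd,W(q,loc[n]),q[4])-(np.array(v)/3.3+[150,170]))
    return np.array(o)
for w in "sdb":
    s=least_squares(res,[.56,0,-.14,0,0],args=(w,)); print(w,s.x,np.degrees(s.x[2]),"rms",np.sqrt(np.mean(s.fun**2))); print(s.fun.reshape(-1,2))
E
python3 fit.py
```

```text
s [ 0.5641  0.0067 -0.1488 -0.2053  0.    ] -8.525338081187774 rms 0.6422953647553327
[[ 0.5149 -0.3759]
 [ 0.874   0.0665]
 [-0.924  -0.4067]
 [-0.5806  0.8694]
 [-0.1349  0.7108]
 [ 0.3035 -1.0239]]
d [ 0.5553  0.0083 -0.142   0.     -0.1242] -8.133806335486717 rms 0.593451839999041
[[-0.8302 -0.7384]
 [-0.4933 -0.0912]
 [ 0.8777  0.4198]
 [ 0.6812  0.7319]
 [-0.1669 -0.2484]]
b [ 0.5596  0.0059 -0.1445 -0.0997 -0.1125] -8.278701534126407 rms 1.3174420680669578
[[ 0.4318 -1.5962]
 [ 1.6393 -1.6472]
 [-0.8569 -1.683 ]
 [ 0.4504 -0.6921]
 [-0.2786 -0.3382]
 [ 1.822  -1.8207]
 [-1.8213 -1.8228]
 [-1.6728 -2.0458]
 [ 0.1561 -0.5678]
 [-0.1222 -1.0186]
 [-0.7609 -1.8365]]
```

```bash
cat > fit2.py <<'E'
from fit import *
def sub(c,v,s,o):
    g=cv2.cvtColor(c["pixels"],cv2.COLOR_RGB2GRAY)
    p=np.array([[(x+.5)/s-.5+o[0],(y+.5)/s-.5+o[1]] for x,y in v.values()],np.float32).reshape(-1,1,2)
    q=cv2.cornerSubPix(g,p.copy(),(4,4),(-1,-1),(3,50,.01)); print((q-p).reshape(-1,2)); return q.reshape(-1,2)
qs=sub(cs,sc,3.4,(205,215)); qd=sub(cd,sd,3.3,(150,170))
def res2(q,w):
    o=[]
    if w in "bs": o+=[pr(cs,W(q,loc[n]),q[3])-v for n,v in zip(sc,qs)]
    if w in "bd": o+=[pr(cd,W(q,loc[n]),q[4])-v for n,v in zip(sd,qd)]
    return np.array(o).ravel()
print("=====")
for w in "sdb":
    s=least_squares(res2,[.56,0,-.14,0,0],args=(w,)); print(w,s.x,np.degrees(s.x[2]),"rms",np.sqrt(np.mean(s.fun**2))); print(s.fun.reshape(-1,2))
# gripper check: project TCP tips
X=ctrl.observe()["ee_pos"]; print(proj(cs,X-[0,0,.008]))
for c,n in((cs,"scene"),(cd,"side")): print(n,-c["R"].T@c["t"],c["f"])
E
python3 fit2.py | sed -n '/=====/,$p'; python3 -c "
from h import *
c=cap('scene');crop(c,100,0,220,100,6,'pics/grip.png')"
```

```text
=====
s [ 0.5621  0.0048 -0.1512 -0.1099  0.    ] -8.664653161937585 rms 0.893006406732065
[[ 0.599  -0.8972]
 [ 0.7051  0.6762]
 [-1.9798  0.2266]
 [ 0.1321  1.0869]
 [ 0.1373  0.1401]
 [ 0.3639 -1.4528]]
d [ 0.554   0.0069 -0.1448 -0.0001 -0.0167] -8.296071344886936 rms 1.2260291070972202
[[-1.928  -0.3151]
 [ 0.5488  0.7956]
 [ 0.9907  0.7057]
 [ 0.487   1.4086]
 [-0.2645 -2.5515]]
b [ 0.558   0.0042 -0.1472 -0.013   0.007 ] -8.433513194335632 rms 1.530380716512247
[[ 0.5861 -1.994 ]
 [ 1.4666 -0.9002]
 [-1.8431 -0.917 ]
 [ 1.1438 -0.3652]
 [ 0.0995 -0.8034]
 [ 1.8257 -2.2508]
 [-2.7463 -1.4326]
 [-0.4718 -1.1167]
 [ 0.4262 -0.3088]
 [-0.2513 -0.3225]
 [-0.9254 -4.1408]]
[171.6523  92.0353]
scene [1.074  0.1379 0.8438] 440.4402525697445
side [0.0295 0.5468 0.6603] 453.67692430452075
```

View pics/grip.png

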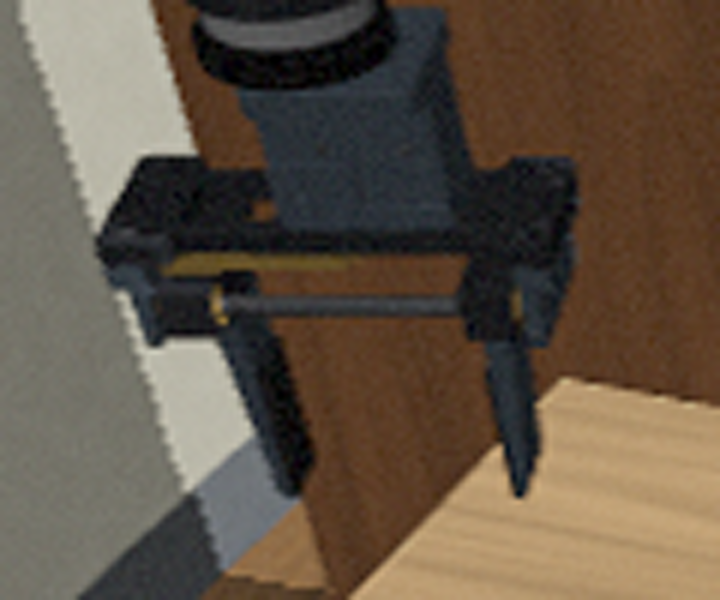

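```bash
python3 - <<'E'
from h import *
c=cap('scene');crop(c,0,60,220,290,2.6,'pics/edgeL.png');crop(c,190,50,640,160,1.75,'pics/edgeT.png')
c=cap('side');crop(c,0,100,400,330,1.9,'pics/edgeS.png')
E
```

```text
(no output)
```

View pics/edgeL.png

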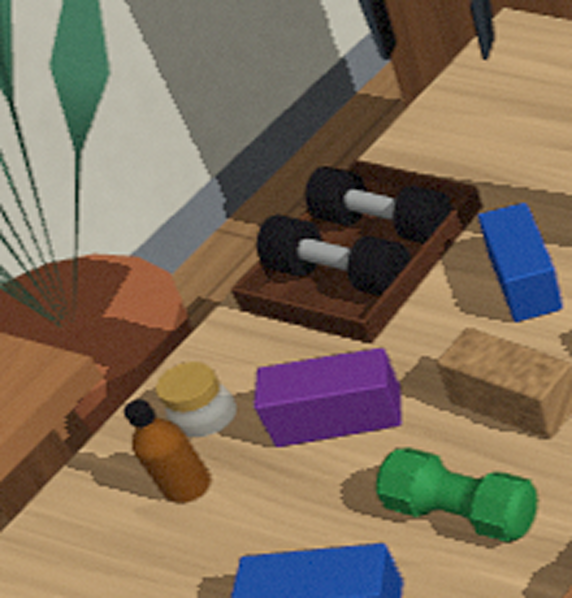

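View pics/edgeT.png

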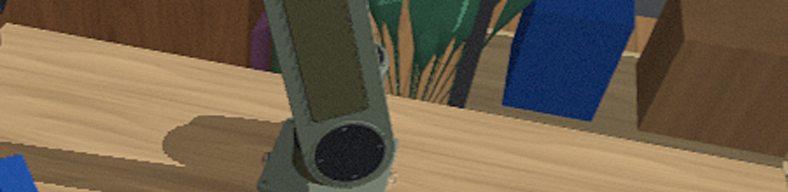

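```bash
cat >> h.py <<'E'
def plan(x,y,z,psi):
    s=ctrl.observe(); p=s["ee_pos"]; a=np.radians(s["eef_rot"][2]); d=np.array([x,y,z])-p
    dz=(psi-s["eef_rot"][2]+180)%360-180
    n=max(np.linalg.norm(d)/.0417,abs(dz)/7.16)
    print("t",round(s["t"],2),"pos",p.round(4),"rot",s["eef_rot"].round(2),"w",round(s["grip_width"]*1e3,1),"F",s["contact_force"].round(1))
    print("slide",(1e3*np.array([d[0]*np.cos(a)+d[1]*np.sin(a),d[0]*np.sin(a)-d[1]*np.cos(a),-d[2]])).round(1),"ang z",round(-np.radians(dz),4),"rows>=",n.round(1))
E
python3 - <<'E'
from h import *
c=cap("wrist"); p=-c["R"].T@c["t"]; s=ctrl.observe(); a=np.radians(s["eef_rot"][2])
d=p-s["ee_pos"]; print(p,d[0]*np.cos(a)+d[1]*np.sin(a),d[0]*np.sin(a)-d[1]*np.cos(a),-d[2], c["f"])
plan(.43,-.371,.17,82.5)
E
```

```text
[ 0.24848154 -0.52192088  0.38493693] 0.06893193975935544 -0.001053833865731709 -0.2014752349269046 343.05629381582247
t 0.75 pos [ 0.1835 -0.5449  0.1835] rot [180.    -0.    18.61] w 91.1 F [-0.2  0.1 -0.1]
slide [289.1 -86.2  13.5] ang z -1.1151 rows>= 8.9
```

{"method": "send_rows", "body": {"series": [{"claw":91,"slide":[289,-86,-20],"angular":[0,0,-1.115]},{"claw":91,"slide":[289,-86,-20],"angular":[0,0,-1.115]},{"claw":91,"slide":[289,-86,-20],"angular":[0,0,-1.115]},{"claw":91,"slide":[289,-86,-20],"angular":[0,0,-1.115]},{"claw":91,"slide":[289,-86,-20],"angular":[0,0,-1.115]},{"claw":91,"slide":[289,-86,-20],"angular":[0,0,-1.115]},{"claw":91,"slide":[289,-86,-20],"angular":[0,0,-1.115]},{"claw":91,"slide":[289,-86,-20],"angular":[0,0,-1.115]},{"claw":91,"slide":[289,-86,13],"angular":[0,0,-1.115]},{"claw":91,"slide":[289,-86,13],"angular":[0,0,-1.115]},{"claw":91,"slide":[289,-86,13],"angular":[0,0,-1.115]},{"claw":91,"slide":[289,-86,13],"angular":[0,0,-1.115]}]}}

```text
t: 1.75
ee_pos: [0.4298, -0.3718, 0.1711]
eef_rot: [180.0, 0.0, 82.3]
contact_force: [-0.2, 0.0, 0.5]
grip_width: 0.091
```

```bash
python3 - <<'E'
from h import *
plan(.43,-.371,.17,82.5)
for n in ("scene","side","wrist"):
    c=cap(n); cv2.imwrite(f"pics/{n}1.png",c["pixels"][:,:,::-1])
    X=ctrl.observe()["ee_pos"]; print(n,proj(c,X-[0,0,.008]))
    if n=="scene": crop(c,110,90,290,280,3.1,"pics/sc1.png")
    if n=="side": crop(c,340,80,520,280,3,"pics/sd1.png")
E
```

```text
t 1.75 pos [ 0.4298 -0.3718  0.1711] rot [1.7999e+02 2.0000e-02 8.2310e+01] w 91.0 F [-0.2  0.   0.5]
slide [0.8 0.1 1.1] ang z -0.0032 rows>= 0.0
scene [186.08491826 167.60545977]
side [416.09617742 149.0490311 ]
wrist [321.50157143 270.2511193 ]
```

View pics/sc1.png

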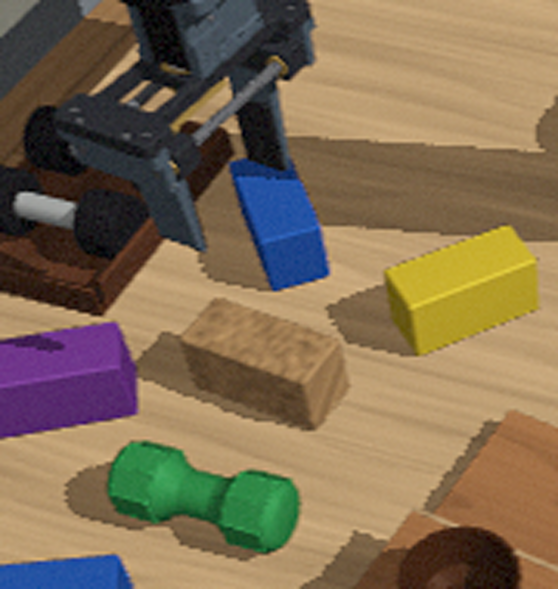

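View pics/sd1.png

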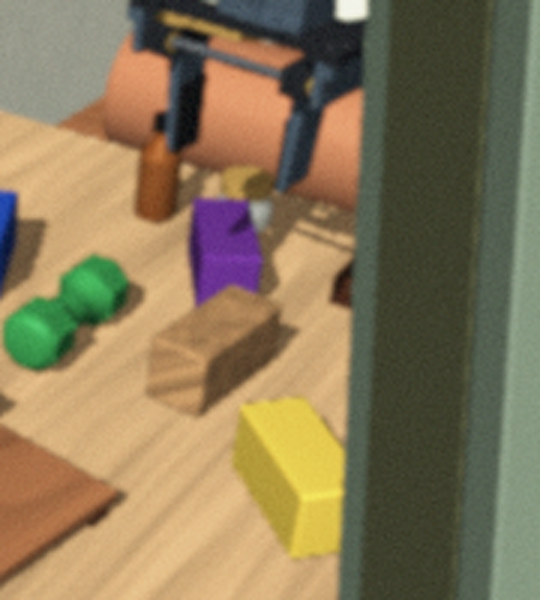

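View pics/wrist1.png

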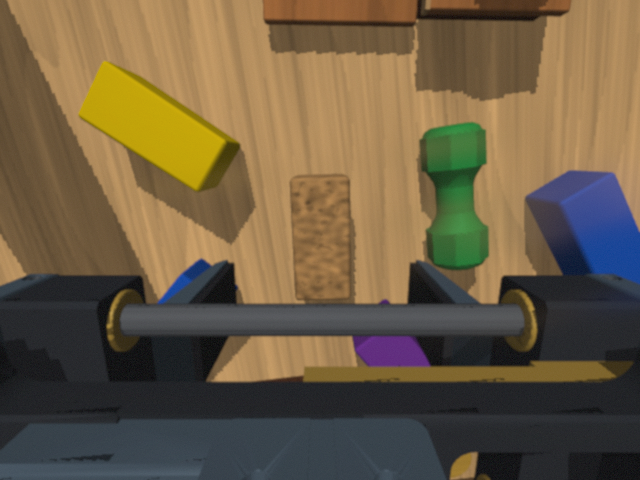

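```bash
cat >> h.py <<'E'
def tri(c1,p1,c2,p2):
    o1,d1=ray(c1,*p1);o2,d2=ray(c2,*p2)
    A=np.stack([d1,-d2],1); s=np.linalg.lstsq(A,o2-o1,rcond=None)[0]; a=o1+s[0]*d1;b=o2+s[1]*d2
    return (a+b)/2,np.linalg.norm(a-b)
E
python3 - <<'E'
from h import *
np.set_printoptions(precision=4,suppress=True)
a,b,w=cap("scene"),cap("side"),cap("wrist")
print("+x tip",tri(a,(172.9,170),b,(399,129)))
print("-x tip",tri(a,(202,144.5),b,(435.5,142.5)))
print("block tri far corner",tri(a,(215/3.1+110,298/3.1+90),b,(277/3+340,308/3+80)))
print("block tri -y+x corner",tri(a,(182/3.1+110,348/3.1+90),b,(235/3+340,288/3+80)))
print("block tri +y+x corner",tri(a,(308/3.1+110,388/3.1+90),b,(148/3+340,345/3+80)))
q=[onz(w,*p,.06) for p in((291,176),(348,176),(351,302),(293,300))]; print(np.array(q),np.mean(q,0))
print("wrist-derived roller",[onz(w,*p,.028+.02) for p in((454,150),(458,238))])
print("rack corners wrist",onz(w,416,24,.02),onz(w,264,24,.02),onz(w,570,12,.05),onz(w,420,12,.05))
E
```

```text
+x tip (array([ 0.4797, -0.3691,  0.2011]), np.float64(0.003188144550057595))
-x tip (array([ 0.3791, -0.3518,  0.2006]), np.float64(0.006882815520157495))
block tri far corner (array([ 0.3981, -0.4334,  0.0552]), np.float64(0.004399018071294331))
block tri -y+x corner (array([ 0.4463, -0.4421,  0.0486]), np.float64(0.008381520174389976))
block tri +y+x corner (array([ 0.4604, -0.3194,  0.0515]), np.float64(0.0012902105917449252))
[[ 0.4103 -0.3147  0.06  ]
 [ 0.4609 -0.3214  0.06  ]
 [ 0.4499 -0.4426  0.06  ]
 [ 0.3938 -0.4329  0.06  ]] [ 0.4287 -0.3779  0.06  ]
wrist-derived roller [array([ 0.5604, -0.3119,  0.048 ]), array([ 0.561 , -0.3952,  0.048 ])]
rack corners wrist [ 0.5408 -0.1967  0.02  ] [ 0.4032 -0.1784  0.02  ] [ 0.6594 -0.2137  0.05  ] [ 0.536  -0.1973  0.05  ]
```

{"method": "send_rows", "body": {"series": [{"claw":91,"slide":[-3,0,40],"angular":[0,0,0]},{"claw":91,"slide":[-3,0,80],"angular":[0,0,0]},{"claw":91,"slide":[-3,0,110],"angular":[0,0,0]},{"claw":91,"slide":[-3,0,121],"angular":[0,0,0]},{"claw":91,"slide":[-3,0,121],"angular":[0,0,0]}]}}

```text
t: 2.47
ee_pos: [0.428, -0.373, 0.0471]
eef_rot: [-179.7, -0.2, 82.5]
contact_force: [0.6, 0.2, 0.3]
grip_width: 0.0912
```

```bash
python3 - <<'E'
from h import *
plan(.429,-.375,.03,82.5)
for n in ("scene","side","wrist"):
    c=cap(n)
    X=ctrl.observe()["ee_pos"]; print(n,proj(c,X-[0,0,.008]))
    if n=="scene": crop(c,130,120,270,280,3.7,"pics/sc2.png")
    if n=="side": crop(c,340,100,480,260,3.7,"pics/sd2.png")
    if n=="wrist": cv2.imwrite("pics/w2.png",c["pixels"][:,:,::-1])
E
```

```text
t 2.47 pos [ 0.428  -0.373   0.0471] rot [-179.73   -0.18   82.46] w 91.2 F [0.6 0.2 0.3]
slide [-1.8  1.3 17.1] ang z -0.0007 rows>= 0.4
scene [195.96014853 204.39651589]
side [410.45702071 191.92294369]
wrist [322.37002015 271.14680532]
```

View pics/sc2.png

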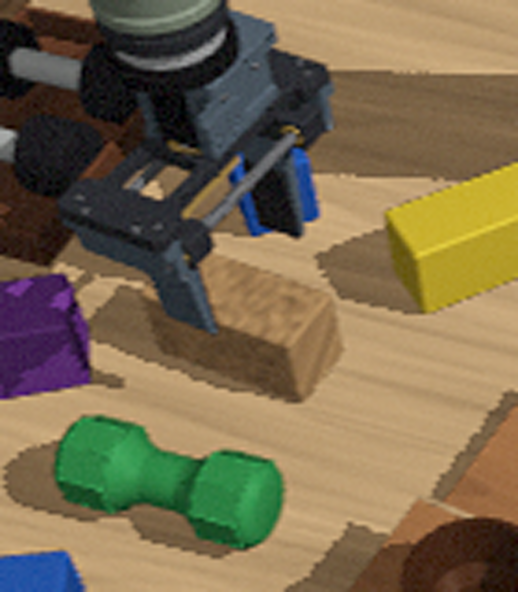

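View pics/sd2.png

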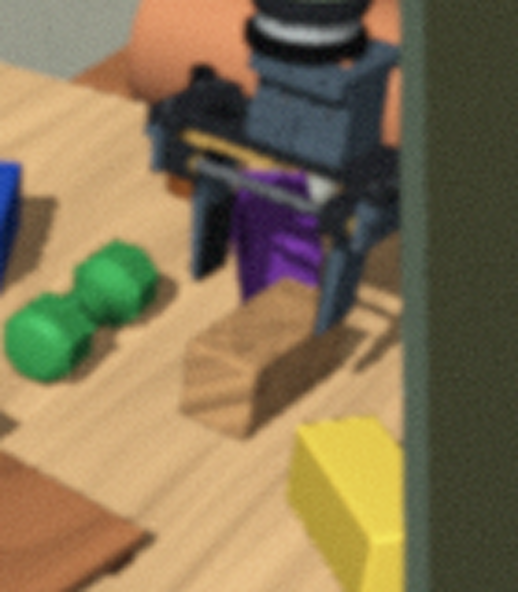

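View pics/w2.png

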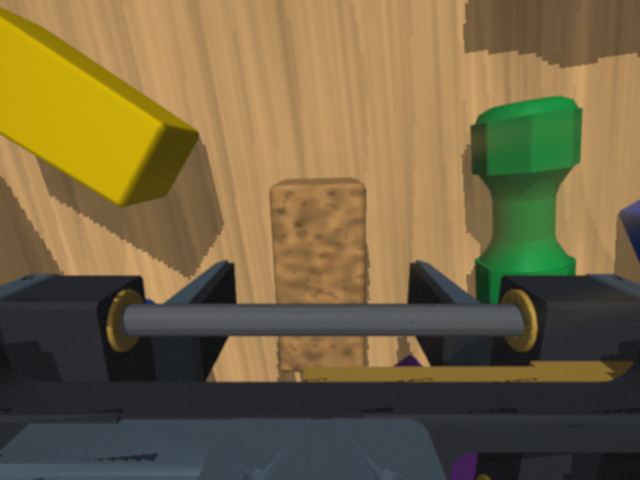

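{"method": "send_rows", "body": {"series": [{"claw":91,"slide":[-2,1,14],"angular":[0,0,0]},{"claw":91,"slide":[-2,1,27],"angular":[0,0,0]},{"claw":91,"slide":[-2,1,27],"angular":[0,0,0]},{"claw":91,"slide":[-2,1,27],"angular":[0,0,0]}]}}

```text
t: 2.95
ee_pos: [0.431, -0.377, 0.024]
eef_rot: [179.9, 0.1, 82.5]
contact_force: [1.5, -0.2, -0.1]
grip_width: 0.0909
```

```bash
python3 - <<'E'
from h import *
plan(.429,-.375,.03,82.5)
for n in ("scene","side"):
    c=cap(n)
    if n=="scene": crop(c,130,120,270,280,3.7,"pics/sc3.png")
    if n=="side": crop(c,340,100,480,260,3.7,"pics/sd3.png")
E
```

```text
t 2.95 pos [ 0.431 -0.377  0.024] rot [1.7989e+02 8.0000e-02 8.2490e+01] w 90.9 F [ 1.5 -0.2 -0.1]
slide [ 1.7 -2.3 -6. ] ang z -0.0001 rows>= 0.2
```

View pics/sc3.png

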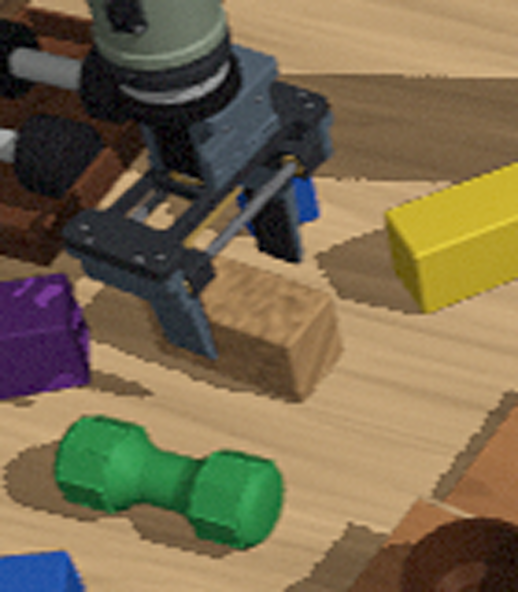

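View pics/sd3.png

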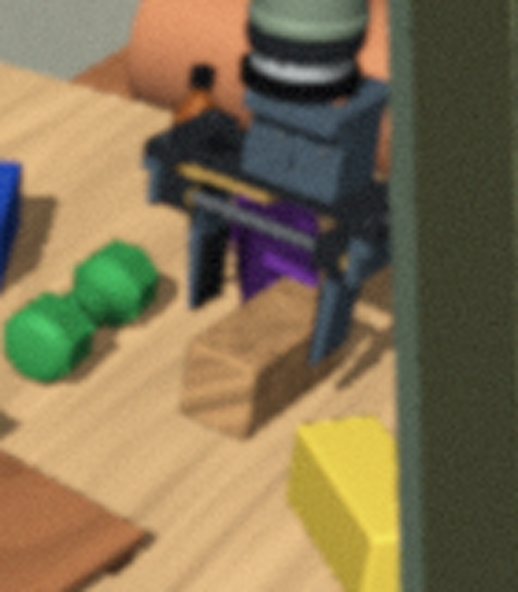

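{"method": "send_rows", "body": {"series": [{"claw":91,"slide":[0,-2,9],"angular":[0,0,0]},{"claw":91,"slide":[0,-2,9],"angular":[0,0,0]},{"claw":40,"slide":[0,-2,9],"angular":[0,0,0]},{"claw":40,"slide":[0,-2,9],"angular":[0,0,0]},{"claw":40,"slide":[0,-2,9],"angular":[0,0,0]},{"claw":40,"slide":[0,-2,9],"angular":[0,0,0]},{"claw":40,"slide":[0,-2,9],"angular":[0,0,0]},{"claw":40,"slide":[0,-2,9],"angular":[0,0,0]},{"claw":40,"slide":[0,-2,9],"angular":[0,0,0]},{"claw":40,"slide":[0,-2,9],"angular":[0,0,0]}], "squeeze": 25}}

```text
t: 3.88
ee_pos: [0.4284, -0.3762, 0.0135]
eef_rot: [180.0, 0.0, 82.5]
contact_force: [-0.8, 0.3, 0.5]
grip_width: 0.0546
```

```bash
python3 - <<'E'
from h import *
plan(.429,-.375,.03,82.5)
for n in ("scene","side"):
    c=cap(n)
    if n=="scene": crop(c,130,120,270,280,3.7,"pics/sc4.png")
    if n=="side": crop(c,340,100,480,260,3.7,"pics/sd4.png")
E
```

```text
t 3.88 pos [ 0.4284 -0.3762  0.0135] rot [1.7998e+02 1.0000e-02 8.2490e+01] w 54.6 F [-0.8  0.3  0.5]
slide [  1.2   0.4 -16.5] ang z -0.0002 rows>= 0.4
```

View pics/sc4.png

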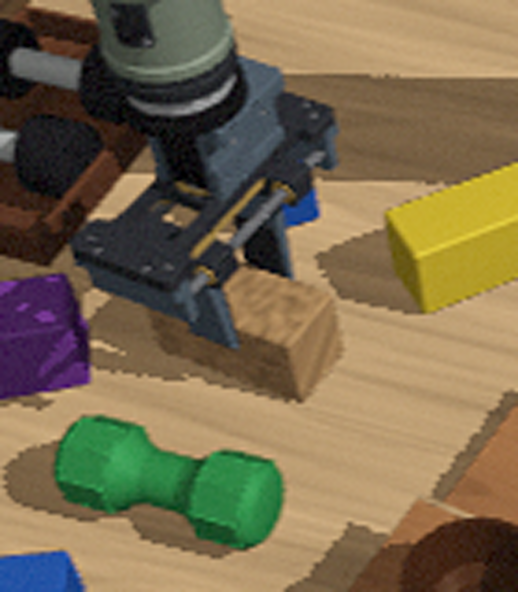

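View pics/sd4.png

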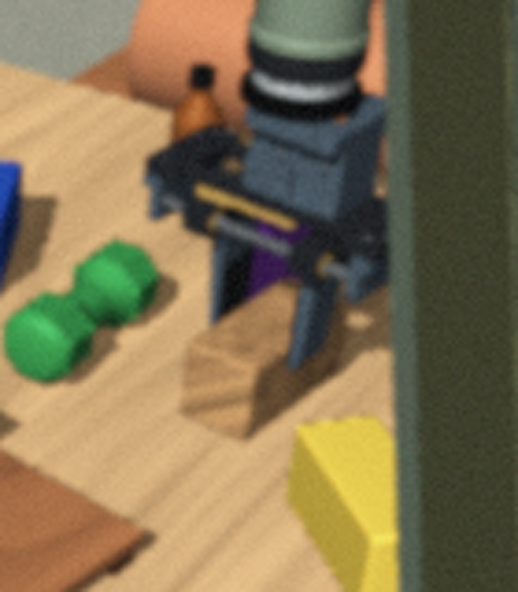

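{"method": "send_rows", "body": {"series": [{"claw":40,"slide":[0,0,-30],"angular":[0,0,0]},{"claw":40,"slide":[0,0,-70],"angular":[0,0,0]},{"claw":40,"slide":[0,0,-110],"angular":[0,0,0]},{"claw":40,"slide":[0,0,-150],"angular":[0,0,0]},{"claw":40,"slide":[0,0,-165],"angular":[0,0,0]},{"claw":40,"slide":[0,0,-165],"angular":[0,0,0]}]}}

```text
t: 4.48
ee_pos: [0.4303, -0.3779, 0.1833]
eef_rot: [179.5, 0.3, 82.5]
contact_force: [-0.6, 0.3, -1.1]
grip_width: 0.0552
```

```bash
python3 - <<'E'
from h import *
plan(.51,.0,.18,81.6)
c=cap("side"); crop(c,330,60,480,260,3,"pics/sd5.png")
c=cap("wrist"); cv2.imwrite("pics/w5.png",c["pixels"][:,:,::-1])
E
```

```text
t 4.48 pos [ 0.4303 -0.3779  0.1833] rot [179.55   0.32  82.49] w 55.2 F [-0.6  0.3 -1.1]
slide [385.   29.7   3.3] ang z 0.0156 rows>= 9.3
```

View pics/sd5.png

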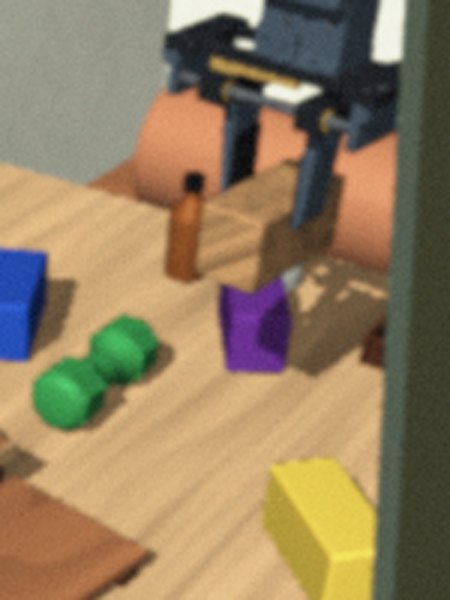

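View pics/w5.png

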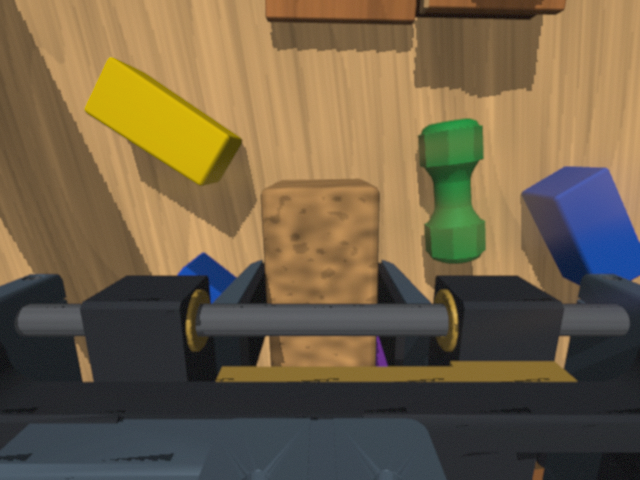

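```bash
python3 - <<'E'
from h import *
w=cap("wrist");s=ctrl.observe()["ee_pos"]
for p in((262,188),(379,188),(265,303),(376,303)): print(onz(w,*p,s[2]-.0135+.06)-s)
E
```

```text
[-0.01864264  0.05921582  0.0465    ]
[0.03363972 0.05230155 0.0465    ]
[-0.02684706  0.00398174  0.0465    ]
[ 0.02711973 -0.003161    0.0465    ]
```

{"method": "send_rows", "body": {"series": [{"claw":40,"slide":[385,29,0],"angular":[0,0,0.0156]},{"claw":40,"slide":[385,29,0],"angular":[0,0,0.0156]},{"claw":40,"slide":[385,29,0],"angular":[0,0,0.0156]},{"claw":40,"slide":[385,29,0],"angular":[0,0,0.0156]},{"claw":40,"slide":[385,29,0],"angular":[0,0,0.0156]},{"claw":40,"slide":[385,29,0],"angular":[0,0,0.0156]},{"claw":40,"slide":[385,29,0],"angular":[0,0,0.0156]},{"claw":40,"slide":[385,29,0],"angular":[0,0,0.0156]},{"claw":40,"slide":[385,29,0],"angular":[0,0,0.0156]},{"claw":40,"slide":[385,29,0],"angular":[0,0,0.0156]},{"claw":40,"slide":[385,29,0],"angular":[0,0,0.0156]},{"claw":40,"slide":[385,29,0],"angular":[0,0,0.0156]}]}}

```text
t: 5.63
ee_pos: [0.5061, 0.0019, 0.1765]
eef_rot: [-179.8, 0.1, 81.7]
contact_force: [-0.4, 0.7, -1.4]
grip_width: 0.0546
```

```bash
python3 - <<'E'
from h import *
plan(.518,.1325,.18,81.6)
c=cap("wrist"); cv2.imwrite("pics/w6.png",c["pixels"][:,:,::-1])
E
```

```text
t 5.63 pos [0.5061 0.0019 0.1765] rot [-1.7977e+02  9.0000e-02  8.1710e+01] w 54.6 F [-0.4  0.7 -1.4]
slide [130.9  -7.1  -3.5] ang z 0.0019 rows>= 3.1
```

View pics/w6.png

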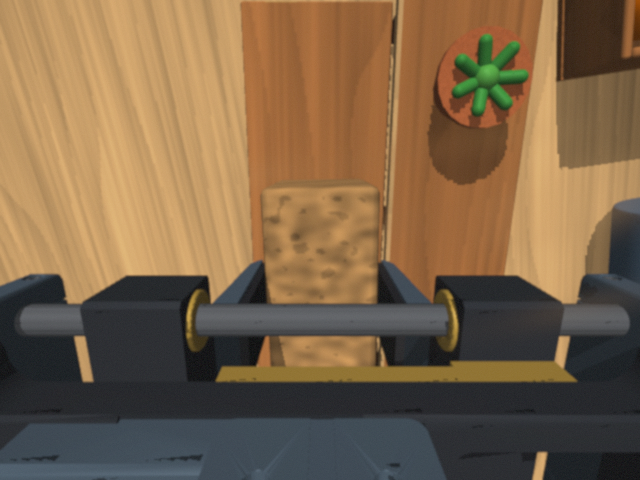

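```bash
python3 - <<'E'
from h import *
np.set_printoptions(precision=4,suppress=True)
w=cap("wrist");s=ctrl.observe()["ee_pos"]
th=np.radians(-8.4); ex=np.array([np.cos(th),np.sin(th)]); ey=np.array([-np.sin(th),np.cos(th)])
def rel(n,u,v,z):
    X=onz(w,u,v,z); print(n,X,"along ex",X[:2]@ex,"ey",X[:2]@ey)
print("tcp ex,ey",s[:2]@ex,s[:2]@ey)
rel("B",242,3,.02); rel("front edge",250,200,.02); rel("S2",398,3,.05); rel("step edge",390,200,.05); rel("back edge",541,3,.05);rel("back edge2",515,200,.05)
rel("lower/step foot",391,3,.02);
rel("pot rim",485,77,.09); rel("pot rim left",438,82,.09); rel("right",532,70,.09); rel("top",487,28,.09); rel("bot",480,127,.09)
rel("succ",487,76,.10)
c=np.array([.56,.005]); print("ctr est",c@ex,c@ey)
E
```

```text
tcp ex,ey 0.5009309698682399 0.07464430072362772
B [0.4642 0.2168 0.02  ] along ex 0.4275533917667428 ey 0.2823112504354652
front edge [0.436  0.0391 0.02  ] along ex 0.42560666915352696 ey 0.10237781722272613
S2 [0.5979 0.1853 0.05  ] along ex 0.5643895456637258 ey 0.27065863810761714
step edge [0.5751 0.0222 0.05  ] along ex 0.565707479877762 ey 0.10595330913962203
back edge [0.7161 0.1677 0.05  ] along ex 0.6839479903170538 ey 0.2705160251708399
back edge2 [0.6931 0.0048 0.05  ] along ex 0.6849222543060937 ey 0.10595664470645164
lower/step foot [0.5989 0.1968 0.02  ] along ex 0.5637726037503882 ey 0.2821487640304036
pot rim [0.6497 0.1116 0.09  ] along ex 0.6263991123184989 ey 0.2053537455866117
pot rim left [0.6137 0.1134 0.09  ] along ex 0.5905094572969175 ey 0.20183240981724304
right [0.6854 0.1113 0.09  ] along ex 0.661821815278727 ey 0.2102531064109921
top [0.6522 0.1452 0.09  ] along ex 0.6239786785874407 ey 0.2389316182581294
bot [0.6446 0.0754 0.09  ] along ex 0.6266800873991851 ey 0.16879018361607817
succ [0.6466 0.1107 0.1   ] along ex 0.6234604312885826 ey 0.20394196804023842
ctr est 0.5532620913164615 0.08675285765976545
```

```bash
python3 - <<'E'
from h import *
plan(.5201,.1335,.10,81.6)
E
```

```text
t 5.73 pos [0.5065 0.0007 0.1773] rot [-1.7986e+02  7.0000e-02  8.1540e+01] w 55.0 F [ 0.3  0.6 -1.3]
slide [133.4  -6.   77.3] ang z -0.001 rows>= 3.7
```

{"method": "send_rows", "body": {"series": [{"claw":40,"slide":[40,-2,0],"angular":[0,0,0]},{"claw":40,"slide":[80,-4,0],"angular":[0,0,0]},{"claw":40,"slide":[115,-6,20],"angular":[0,0,0]},{"claw":40,"slide":[133,-6,50],"angular":[0,0,0]},{"claw":40,"slide":[133,-6,77],"angular":[0,0,0]},{"claw":40,"slide":[133,-6,77],"angular":[0,0,0]},{"claw":40,"slide":[133,-6,77],"angular":[0,0,0]}]}}

```text
t: 6.32
ee_pos: [0.5198, 0.1326, 0.1003]
eef_rot: [-179.8, 0.1, 81.5]
contact_force: [0.2, -0.7, -1.2]
grip_width: 0.0553
```

```bash
python3 - <<'E'
from h import *
plan(.5201,.1335,.0345,81.6)
c=cap("wrist"); cv2.imwrite("pics/w7.png",c["pixels"][:,:,::-1])
plan(.5201,.1335,.0345,81.6)
E
```

```text
t 6.32 pos [0.5198 0.1326 0.1003] rot [-1.7979e+02  1.2000e-01  8.1510e+01] w 55.3 F [ 0.2 -0.7 -1.2]
slide [ 0.9  0.2 65.8] ang z -0.0016 rows>= 1.6
t 6.37 pos [0.5213 0.1329 0.102 ] rot [1.7999e+02 2.0000e-02 8.1480e+01] w 54.7 F [ 0.  -0.1  0.2]
slide [ 0.4 -1.3 67.5] ang z -0.002 rows>= 1.6
```

View pics/w7.png

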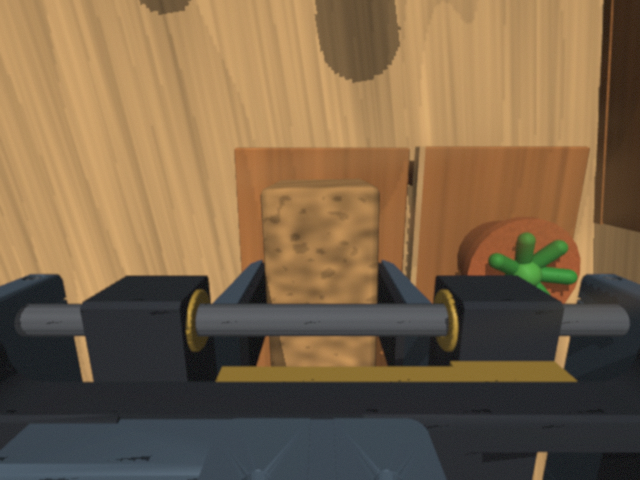

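```bash
python3 - <<'E'
from h import *
c=cap("scene"); crop(c,290,190,470,350,4,"pics/sc8.png")
c=cap("side"); crop(c,150,120,340,290,3.8,"pics/sd8.png")
E
```

```text
(no output)
```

View pics/sc8.png

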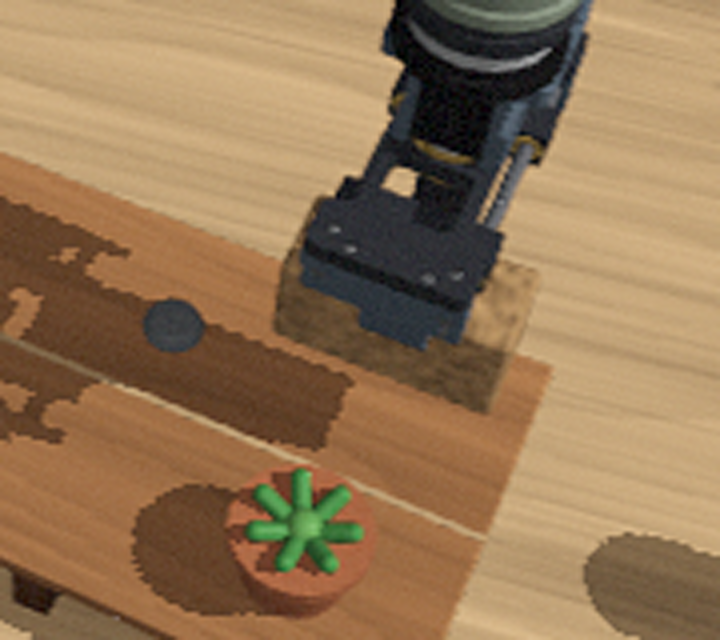

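View pics/sd8.png

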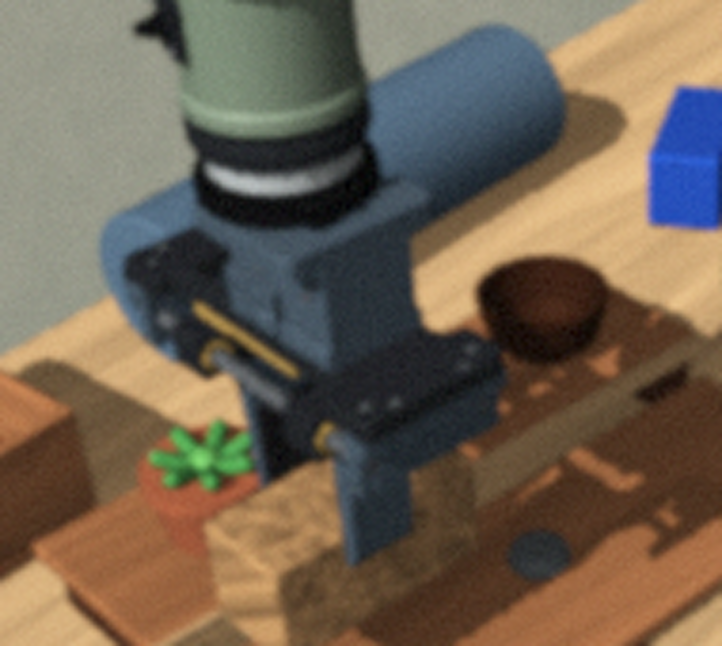

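{"method": "send_rows", "body": {"series": [{"claw":40,"slide":[0.6,-0.5,30],"angular":[0,0,0]},{"claw":40,"slide":[0.6,-0.5,48],"angular":[0,0,0]},{"claw":40,"slide":[0.6,-0.5,58],"angular":[0,0,0]},{"claw":40,"slide":[0.6,-0.5,62],"angular":[0,0,0]},{"claw":40,"slide":[0.6,-0.5,64],"angular":[0,0,0]},{"claw":40,"slide":[0.6,-0.5,66],"angular":[0,0,0]},{"claw":40,"slide":[0.6,-0.5,66],"angular":[0,0,0]}]}}

```text
t: 7.05
ee_pos: [0.5213, 0.135, 0.0363]
eef_rot: [179.9, -0.0, 81.6]
contact_force: [0.3, -0.1, -1.3]
grip_width: 0.0548
```

```bash
python3 - <<'E'
from h import *
plan(.5201,.1335,.0345,81.6)
c=cap("wrist"); cv2.imwrite("pics/w9.png",c["pixels"][:,:,::-1])
plan(.5201,.1335,.0345,81.6)
c=cap("side"); crop(c,150,120,340,290,3.8,"pics/sd9.png")
E
```

```text
t 7.05 pos [0.5213 0.135  0.0363] rot [ 1.799e+02 -4.000e-02  8.159e+01] w 54.8 F [ 0.3 -0.1 -1.3]
slide [-1.7 -0.9  1.8] ang z -0.0002 rows>= 0.1
t 7.1 pos [0.5212 0.1351 0.0363] rot [ 1.799e+02 -3.000e-02  8.160e+01] w 55.0 F [-0.1  0.4 -1.5]
slide [-1.7 -0.9  1.8] ang z -0.0001 rows>= 0.1
```

View pics/sd9.png

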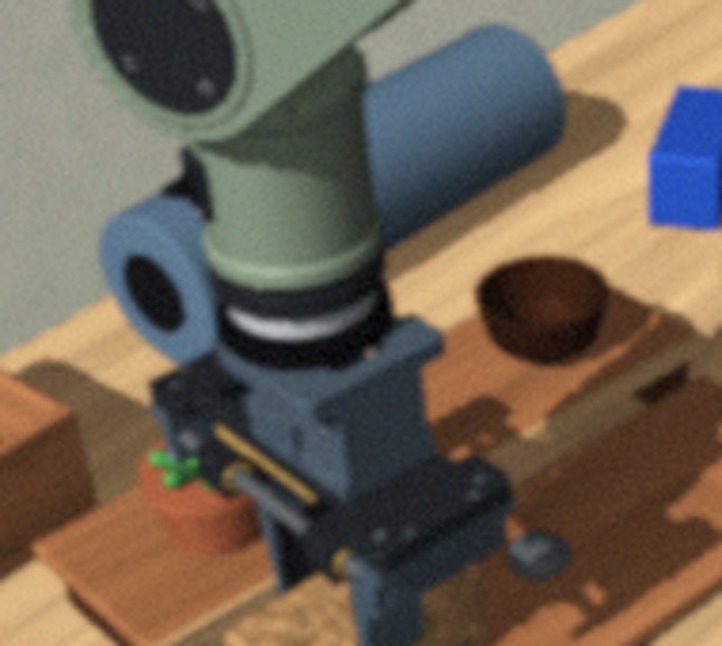

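View pics/w9.png

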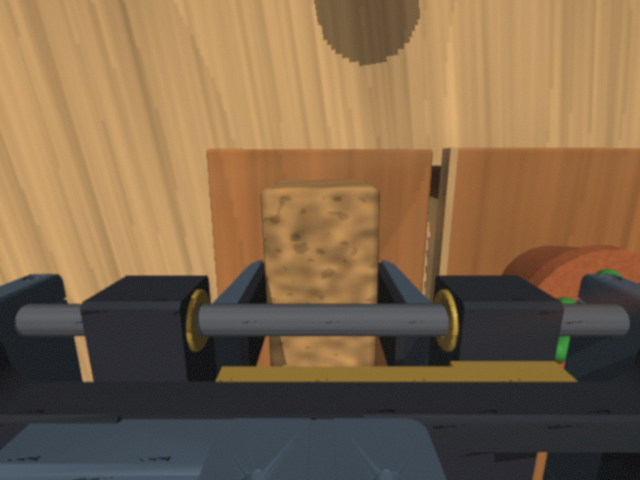

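{"method": "send_rows", "body": {"series": [{"claw":40,"slide":[-1.5,-1,1.5],"angular":[0,0,0]},{"claw":40,"slide":[-1.5,-1,2.5],"angular":[0,0,0]},{"claw":40,"slide":[-1.5,-1,2.5],"angular":[0,0,0]}]}}

```text
t: 7.4
ee_pos: [0.5193, 0.1335, 0.0335]
eef_rot: [180.0, 0.0, 81.6]
contact_force: [-0.3, -1.6, 3.5]
grip_width: 0.0552
```

```bash
python3 - <<'E'
from h import *
plan(.5201,.1335,.0345,81.6)
E
```

```text
t 7.4 pos [0.5193 0.1335 0.0335] rot [179.97   0.    81.61] w 55.2 F [-0.3 -1.6  3.5]
slide [ 0.1  0.8 -1. ] ang z 0.0001 rows>= 0.0
```

{"method": "send_rows", "body": {"series": [{"claw":74,"slide":[0,0,0],"angular":[0,0,0]},{"claw":74,"slide":[0,0,0],"angular":[0,0,0]},{"claw":74,"slide":[0,0,0],"angular":[0,0,0]},{"claw":74,"slide":[0,0,0],"angular":[0,0,0]},{"claw":74,"slide":[0,0,-15],"angular":[0,0,0]},{"claw":74,"slide":[0,0,-45],"angular":[0,0,0]},{"claw":74,"slide":[0,0,-80],"angular":[0,0,0]},{"claw":74,"slide":[0,0,-120],"angular":[0,0,0]},{"claw":74,"slide":[0,0,-150],"angular":[0,0,0]},{"claw":74,"slide":[0,0,-150],"angular":[0,0,0]}]}}

```text
t: 8.23
ee_pos: [0.5233, 0.1347, 0.1898]
eef_rot: [179.3, -0.3, 81.6]
contact_force: [0.5, 0.7, 1.4]
grip_width: 0.074
```

```bash
python3 - <<'E'
from h import *
plan(.427,.384,.19,81.6)
c=cap("wrist"); cv2.imwrite("pics/w10.png",c["pixels"][:,:,::-1])
plan(.427,.384,.19,81.6)
E
```

```text
t 8.23 pos [0.5233 0.1347 0.1898] rot [179.27  -0.29  81.6 ] w 74.0 F [0.5 0.7 1.4]
slide [ 2.326e+02 -1.317e+02 -2.000e-01] ang z 0.0001 rows>= 6.4
t 8.28 pos [0.5215 0.1342 0.1865] rot [ 1.7957e+02 -1.7000e-01  8.1600e+01] w 74.0 F [-0.  -0.3 -0.8]
slide [ 233.3 -130.    -3.5] ang z 0.0001 rows>= 6.4
```

View pics/w10.png

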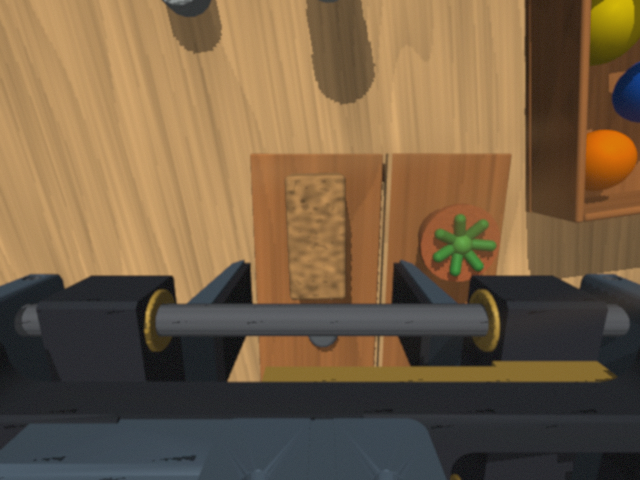

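```bash
cat >> h.py <<'E'
np.set_printoptions(precision=4,suppress=True)
th=np.radians(-8.4); ex=np.array([np.cos(th),np.sin(th)]); ey=np.array([-np.sin(th),np.cos(th)])
def rel(c,n,u,v,z):
    X=onz(c,u,v,z); print(n,X,"ex",round(X[:2]@ex,4),"ey",round(X[:2]@ey,4)); return X
E
python3 - <<'E'
from h import *
w=cap("wrist"); q=[]
for p in((287,176),(344,176),(346,299),(289,298)): q.append(rel(w,"b",*p,.08))
print(np.mean(q,0)[:2]@ex,np.mean(q,0)[:2]@ey)
rel(w,"succ",462,243,.10);rel(w,"front",251,155,.02);rel(w,"step",388,155,.05);rel(w,"back",511,155,.05)
plan(.43,.29,.19,81.6)
E
```

```text
b [0.5003 0.1928 0.08  ] ex 0.4668 ey 0.2639
b [0.55   0.1855 0.08  ] ex 0.517 ey 0.2638
b [0.5367 0.0697 0.08  ] ex 0.5207 ey 0.1474
b [0.4825 0.079  0.08  ] ex 0.4658 ey 0.1487
0.4925812610984085 0.20593214779124208
succ [0.6426 0.115  0.1   ] ex 0.6189 ey 0.2076
front [0.4613 0.2174 0.02  ] ex 0.4246 ey 0.2825
step [0.5961 0.1971 0.05  ] ex 0.5609 ey 0.2821
back [0.7129 0.1798 0.05  ] ex 0.679 ey 0.282
t 8.33 pos [0.5198 0.1338 0.184 ] rot [179.84  -0.06  81.6 ] w 74.1 F [-0.4 -1.  -0.9]
slide [ 141.4 -111.7   -6. ] ang z 0.0 rows>= 4.3
```

{"method": "send_rows", "body": {"series": [{"claw":90,"slide":[141,-112,-6],"angular":[0,0,0]},{"claw":90,"slide":[141,-112,-6],"angular":[0,0,0]},{"claw":90,"slide":[141,-112,-6],"angular":[0,0,0]},{"claw":90,"slide":[141,-112,-6],"angular":[0,0,0]},{"claw":90,"slide":[141,-112,-6],"angular":[0,0,0]},{"claw":90,"slide":[141,-112,-6],"angular":[0,0,0]},{"claw":90,"slide":[141,-112,-6],"angular":[0,0,0]}]}}

```text
t: 8.92
ee_pos: [0.4279, 0.2893, 0.1872]
eef_rot: [-179.9, 0.2, 81.7]
contact_force: [-0.0, 0.6, 0.8]
grip_width: 0.0901
```

```bash
python3 - <<'E'
from h import *
plan(.427,.384,.19,81.6)
c=cap("wrist"); cv2.imwrite("pics/w11.png",c["pixels"][:,:,::-1])
E
```

```text
t 8.92 pos [0.4279 0.2893 0.1872] rot [-179.88    0.16   81.72] w 90.1 F [-0.   0.6  0.8]
slide [ 93.6 -14.6  -2.8] ang z 0.0021 rows>= 2.3
```

View pics/w11.png

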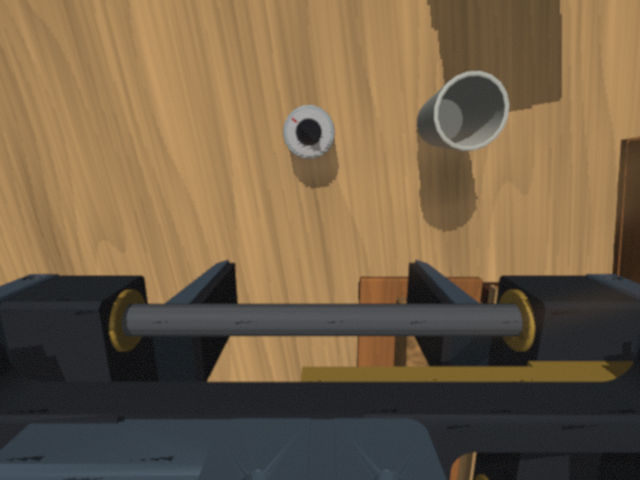

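```bash
python3 - <<'E'
from h import *
w=cap("wrist")
crop(w,260,50,530,240,2.9,"pics/w11c.png")
T=rel(w,"timer",309.5,130,.03); rel(w,"l",285,130,.03); rel(w,"r",334.5,130,.03)
C=rel(w,"cup",471.5,111,.08); rel(w,"l",434,111,.08); rel(w,"r",509,111,.08)
plan(T[0],T[1],.1,81.6)
E
```

```text
timer [0.4306 0.386  0.03  ] ex 0.3696 ey 0.4448
l [0.4065 0.3896 0.03  ] ex 0.3452 ey 0.4448
r [0.4552 0.3824 0.03  ] ex 0.3945 ey 0.4448
cup [0.5695 0.3772 0.08  ] ex 0.5083 ey 0.4564
l [0.5382 0.3818 0.08  ] ex 0.4766 ey 0.4564
r [0.6008 0.3726 0.08  ] ex 0.5399 ey 0.4564
t 9.02 pos [0.429  0.2884 0.1878] rot [-179.93    0.12   81.56] w 90.2 F [ 0.  -0.2 -0.1]
slide [ 96.8 -12.7  87.8] ang z -0.0007 rows>= 3.1
```

View pics/w11c.png

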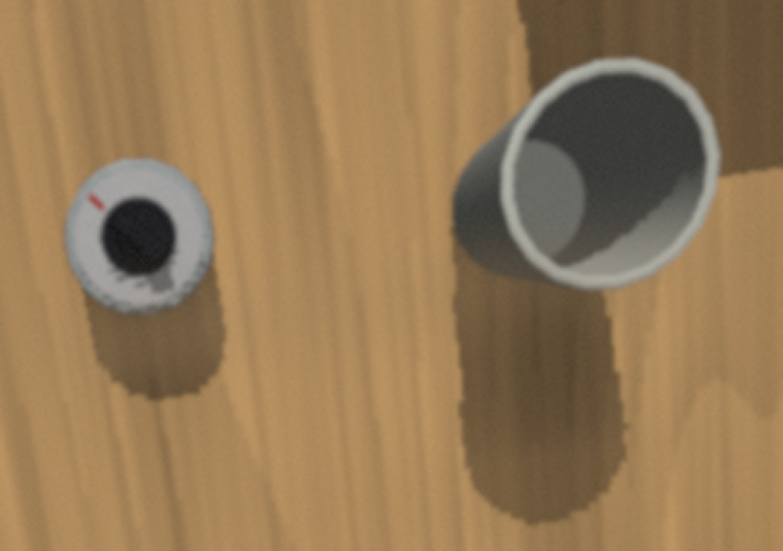

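{"method": "send_rows", "body": {"series": [{"claw":90,"slide":[40,-5,0],"angular":[0,0,0]},{"claw":90,"slide":[80,-10,20],"angular":[0,0,0]},{"claw":90,"slide":[96,-12.5,60],"angular":[0,0,0]},{"claw":90,"slide":[96,-12.5,100],"angular":[0,0,0]},{"claw":90,"slide":[96,-12.5,135],"angular":[0,0,0]},{"claw":90,"slide":[96,-12.5,160],"angular":[0,0,0]},{"claw":90,"slide":[96,-12.5,160],"angular":[0,0,0]},{"claw":90,"slide":[96,-12.5,160],"angular":[0,0,0]}]}}

```text
t: 9.68
ee_pos: [0.4309, 0.3847, 0.0278]
eef_rot: [-179.9, 0.2, 81.5]
contact_force: [-0.5, -0.2, 1.5]
grip_width: 0.0901
```

```bash
python3 - <<'E'
from h import *
plan(.430,.385,.011,81.6)
c=cap("wrist"); cv2.imwrite("pics/w12.png",c["pixels"][:,:,::-1])
c=cap("side"); crop(c,60,270,240,460,3,"pics/sd12.png")
plan(.430,.385,.011,81.6)
E
```

```text
t 9.68 pos [0.4309 0.3847 0.0278] rot [-179.89    0.15   81.5 ] w 90.1 F [-0.5 -0.2  1.5]
slide [ 0.2 -0.9 16.8] ang z -0.0018 rows>= 0.4
t 9.78 pos [0.4326 0.3866 0.0307] rot [179.87  -0.14  81.52] w 89.7 F [0.4 0.3 0. ]
slide [-2.  -2.3 19.7] ang z -0.0014 rows>= 0.5
```

View pics/sd12.png

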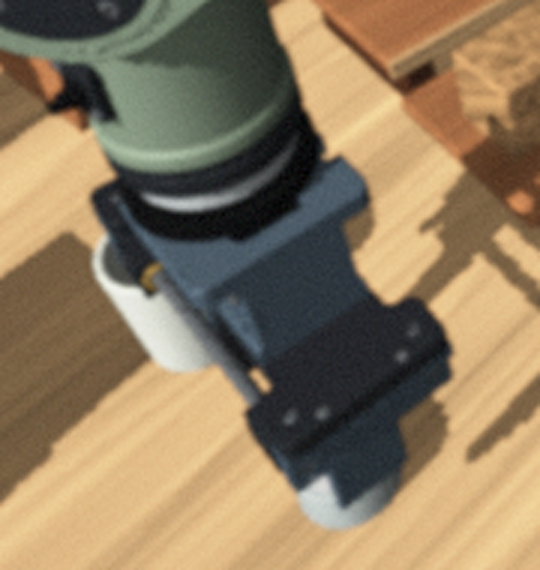

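View pics/w12.png

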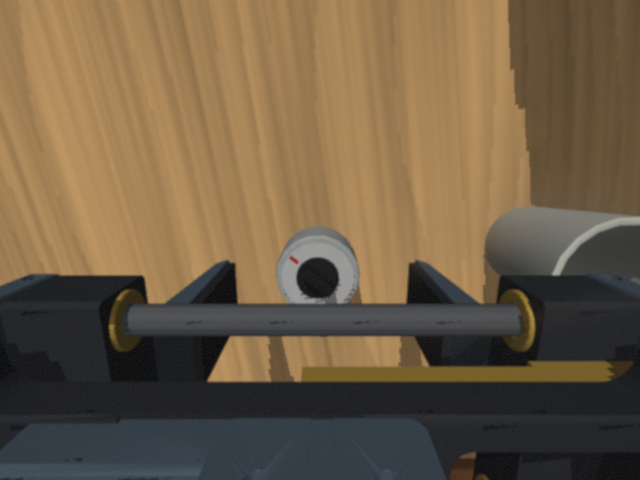

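{"method": "send_rows", "body": {"series": [{"claw":90,"slide":[-1,-1,10],"angular":[0,0,0]},{"claw":90,"slide":[-1,-1,17],"angular":[0,0,0]},{"claw":90,"slide":[-1,-1,17],"angular":[0,0,0]},{"claw":40,"slide":[-1,-1,17],"angular":[0,0,0]},{"claw":40,"slide":[-1,-1,17],"angular":[0,0,0]},{"claw":40,"slide":[-1,-1,17],"angular":[0,0,0]},{"claw":40,"slide":[-1,-1,17],"angular":[0,0,0]},{"claw":40,"slide":[-1,-1,17],"angular":[0,0,0]},{"claw":40,"slide":[-1,-1,17],"angular":[0,0,0]},{"claw":40,"slide":[-1,-1,17],"angular":[0,0,0]}], "squeeze": 25}}

```text
t: 10.62
ee_pos: [0.4296, 0.3855, 0.012]
eef_rot: [180.0, -0.0, 81.6]
contact_force: [-0.4, 0.5, -0.2]
grip_width: 0.0461
```

```bash
python3 - <<'E'
from h import *
plan(.430,.385,.011,81.6)
c=cap("wrist"); cv2.imwrite("pics/w13.png",c["pixels"][:,:,::-1])
plan(.430,.385,.011,81.6)
E
```

```text
t 10.62 pos [0.4296 0.3855 0.012 ] rot [179.99  -0.    81.6 ] w 46.1 F [-0.4  0.5 -0.2]
slide [-0.4  0.5  1. ] ang z 0.0 rows>= 0.0
t 10.67 pos [0.4296 0.3855 0.012 ] rot [179.99   0.    81.6 ] w 42.2 F [-0.3  1.3 -0. ]
slide [-0.4  0.5  1. ] ang z 0.0 rows>= 0.0
```

View pics/w13.png

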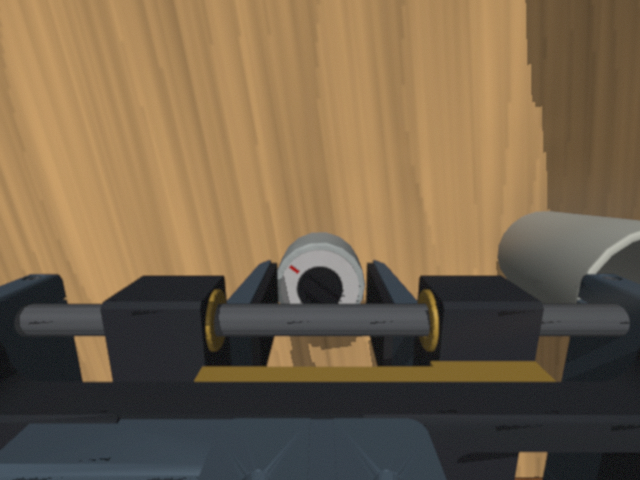

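The width (42 mm) is smaller than the timer body (52 mm), so the fingers are closing above the body. The real fingertips sit about 30 mm higher than the stated tool length implies, which all three cameras also showed. I'll reopen and go lower in small steps, watching the force.

{"method": "send_rows", "body": {"series": [{"claw":90,"slide":[0,0,0],"angular":[0,0,0]},{"claw":90,"slide":[0,0,0],"angular":[0,0,0]},{"claw":90,"slide":[0,0,0],"angular":[0,0,0]},{"claw":90,"slide":[0,0,0],"angular":[0,0,0]},{"claw":90,"slide":[0,0,0],"angular":[0,0,0]}]}}

```text
t: 11.08
ee_pos: [0.4295, 0.3854, 0.0119]
eef_rot: [-180.0, 0.0, 81.6]
contact_force: [0.0, -0.2, -0.3]
grip_width: 0.0731
```

{"method": "send_rows", "body": {"series": [{"claw":90,"slide":[0,0,4],"angular":[0,0,0]},{"claw":90,"slide":[0,0,8],"angular":[0,0,0]},{"claw":90,"slide":[0,0,12],"angular":[0,0,0]},{"claw":90,"slide":[0,0,12],"angular":[0,0,0]}]}}

```text
t: 11.42
ee_pos: [0.4288, 0.3848, -0.0013]
eef_rot: [-179.9, 0.1, 81.6]
contact_force: [0.6, 0.6, 0.5]
grip_width: 0.0898
```

```bash
python3 - <<'E'
from h import *
plan(.430,.385,.0,81.6)
a=cap("scene"); b=cap("side"); w=cap("wrist")
crop(a,430,220,580,360,4,"pics/sc14.png"); crop(b,80,330,240,460,4,"pics/sd14.png")
cv2.imwrite("pics/w14.png",w["pixels"][:,:,::-1])
E
```

```text
t 11.42 pos [ 0.4288  0.3848 -0.0013] rot [-179.92    0.1    81.6 ] w 89.8 F [0.6 0.6 0.5]
slide [ 0.4  1.1 -1.3] ang z 0.0 rows>= 0.0
```

View pics/sc14.png

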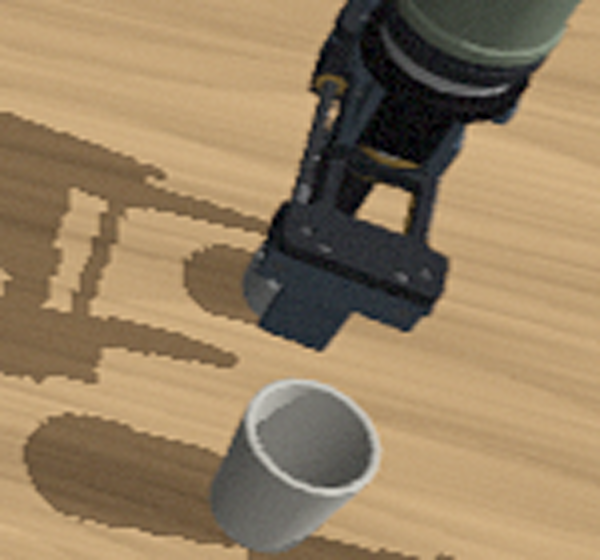

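View pics/sd14.png

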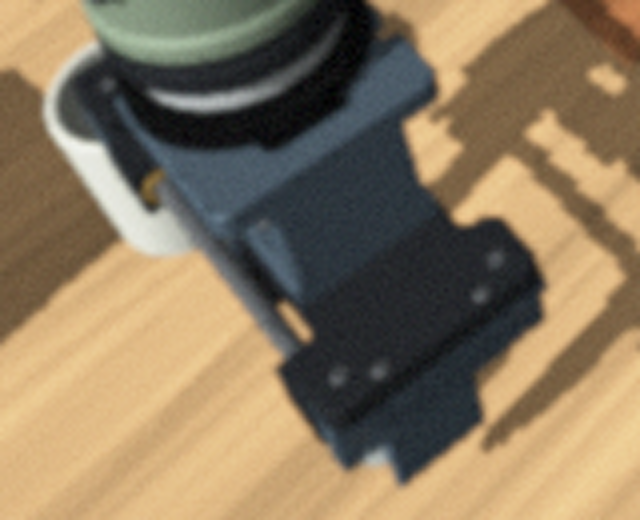

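View pics/w14.png

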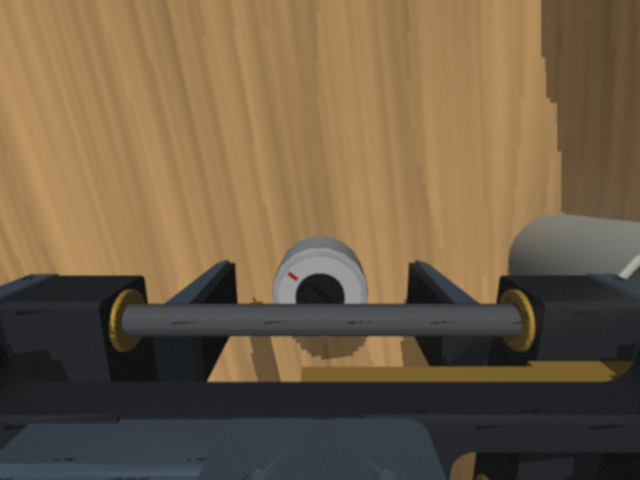

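{"method": "send_rows", "body": {"series": [{"claw":90,"slide":[0,0,4],"angular":[0,0,0]},{"claw":90,"slide":[0,0,8],"angular":[0,0,0]},{"claw":90,"slide":[0,0,11],"angular":[0,0,0]},{"claw":90,"slide":[0,0,11],"angular":[0,0,0]},{"claw":90,"slide":[0,0,11],"angular":[0,0,0]}]}}

```text
t: 11.98
ee_pos: [0.4293, 0.3852, -0.0115]
eef_rot: [-180.0, 0.0, 81.6]
contact_force: [-0.3, -0.1, -0.5]
grip_width: 0.0899
```

```bash
python3 - <<'E'
from h import *
plan(.430,.385,.0,81.6)
a=cap("scene"); b=cap("side"); w=cap("wrist")
crop(a,430,220,580,360,4,"pics/sc15.png"); crop(b,80,330,240,460,4,"pics/sd15.png")
T=rel(w,"timer",321,285,.03)
s=ctrl.observe()["ee_pos"]; print(s[:2]@ex,s[:2]@ey, proj(w,[s[0],s[1],.03]))
cv2.imwrite("pics/w15.png",w["pixels"][:,:,::-1])
E
```

```text
t 11.98 pos [ 0.4293  0.3852 -0.0115] rot [-179.97    0.04   81.6 ] w 89.9 F [-0.3 -0.1 -0.5]
slide [ -0.1   0.7 -11.5] ang z 0.0 rows>= 0.3
timer [0.4305 0.3941 0.03  ] ex 0.3684 ey 0.4528
0.3687306384276819 0.4441492688462326 [321.7577 301.109 ]
```

View pics/sc15.png

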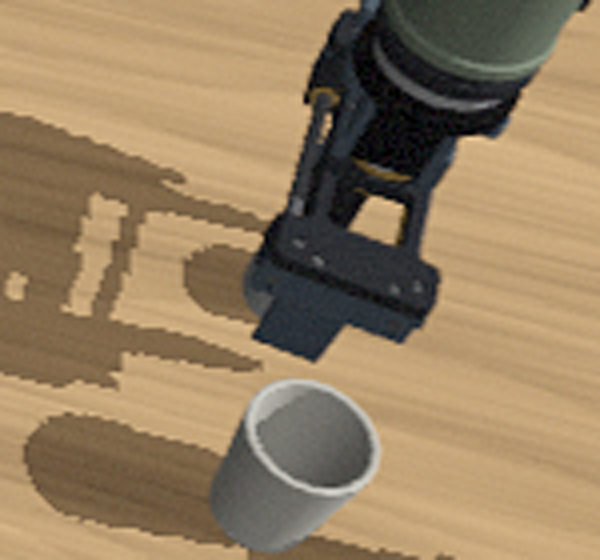

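View pics/w15.png

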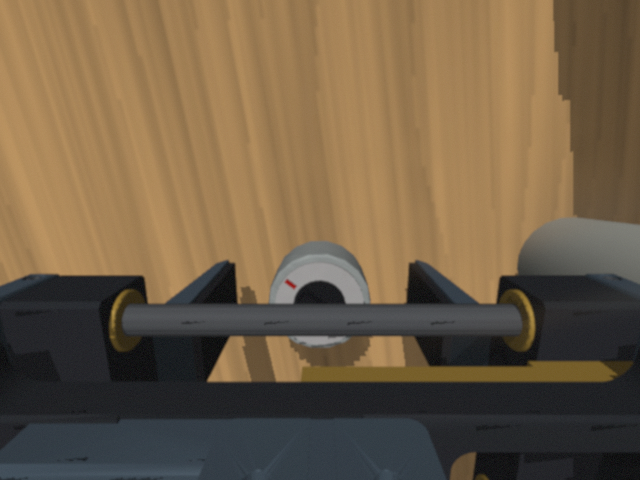

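{"method": "send_rows", "body": {"series": [{"claw":90,"slide":[0,0,4],"angular":[0,0,0]},{"claw":90,"slide":[0,0,8],"angular":[0,0,0]},{"claw":90,"slide":[0,0,12],"angular":[0,0,0]},{"claw":90,"slide":[0,0,12],"angular":[0,0,0]}]}}

```text
t: 12.47
ee_pos: [0.4289, 0.3849, -0.0241]
eef_rot: [-179.9, 0.1, 81.6]
contact_force: [0.5, 0.8, 0.7]
grip_width: 0.09
```

```bash
python3 - <<'E'
from h import *
plan(.430,.385,.0,81.6)
a=cap("scene"); b=cap("side"); w=cap("wrist")
crop(a,430,220,580,360,4,"pics/sc16.png"); crop(b,80,330,240,460,4,"pics/sd16.png")
E
```

```text
t 12.47 pos [ 0.4289  0.3849 -0.0241] rot [-179.93    0.09   81.6 ] w 90.0 F [0.5 0.8 0.7]
slide [  0.3   1.  -24.1] ang z -0.0 rows>= 0.6
```

View pics/sc16.png

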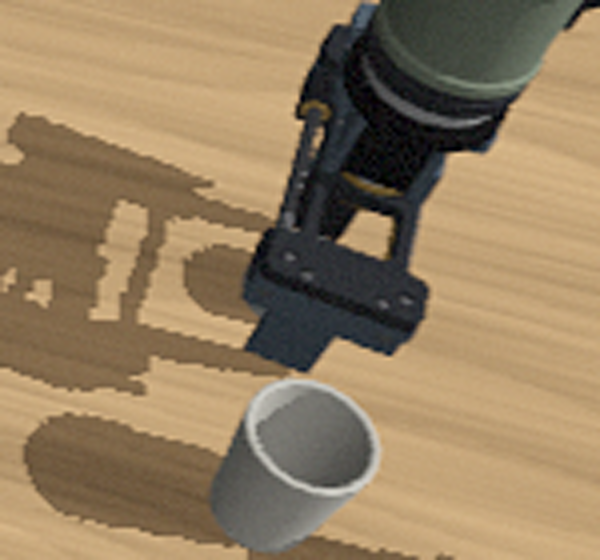

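View pics/sd16.png

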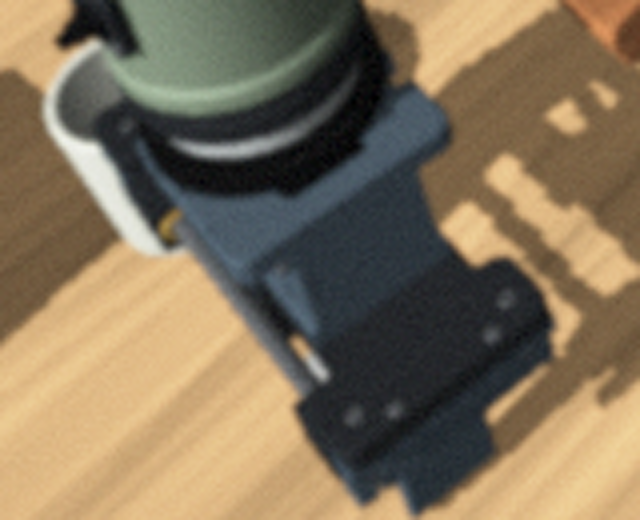

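{"method": "send_rows", "body": {"series": [{"claw":90,"slide":[0,0,2],"angular":[0,0,0]},{"claw":40,"slide":[0,0,2],"angular":[0,0,0]},{"claw":40,"slide":[0,0,2],"angular":[0,0,0]},{"claw":40,"slide":[0,0,2],"angular":[0,0,0]},{"claw":40,"slide":[0,0,2],"angular":[0,0,0]},{"claw":40,"slide":[0,0,2],"angular":[0,0,0]},{"claw":40,"slide":[0,0,2],"angular":[0,0,0]},{"claw":40,"slide":[0,0,2],"angular":[0,0,0]},{"claw":40,"slide":[0,0,2],"angular":[0,0,0]},{"claw":40,"slide":[0,0,2],"angular":[0,0,0]}], "squeeze": 25}}

```text
t: 13.45
ee_pos: [0.4294, 0.3854, -0.0251]
eef_rot: [-180.0, 0.0, 81.6]
contact_force: [-1.8, 0.8, 0.7]
grip_width: 0.0514
```

```bash
python3 - <<'E'
from h import *
plan(.430,.385,.2,81.6)
E
```

```text
t 13.45 pos [ 0.4294  0.3854 -0.0251] rot [-179.99    0.01   81.6 ] w 51.4 F [-1.8  0.8  0.7]
slide [  -0.3    0.6 -225.1] ang z -0.0 rows>= 5.4
```

{"method": "send_rows", "body": {"series": [{"claw":40,"slide":[0,0,-20],"angular":[0,0,0]},{"claw":40,"slide":[0,0,-50],"angular":[0,0,0]},{"claw":40,"slide":[0,0,-90],"angular":[0,0,0]},{"claw":40,"slide":[0,0,-130],"angular":[0,0,0]},{"claw":40,"slide":[0,0,-160],"angular":[0,0,0]},{"claw":40,"slide":[0,0,-160],"angular":[0,0,0]},{"claw":40,"slide":[0,0,-160],"angular":[0,0,0]}]}}

```text
t: 14.03
ee_pos: [0.4303, 0.386, 0.1365]
eef_rot: [179.8, -0.2, 81.6]
contact_force: [-0.4, -0.3, -2.6]
grip_width: 0.0515
```

```bash
python3 - <<'E'
from h import *
plan(.5182,.1312,.135,81.6)
c=cap("wrist"); cv2.imwrite("pics/w17.png",c["pixels"][:,:,::-1])
plan(.5182,.1312,.135,81.6)
E
```

```text
t 14.03 pos [0.4303 0.386  0.1365] rot [179.85  -0.16  81.6 ] w 51.5 F [-0.4 -0.3 -2.6]
slide [-239.2  124.2    1.5] ang z 0.0001 rows>= 6.5
t 14.08 pos [0.4291 0.385  0.1345] rot [-179.98    0.04   81.6 ] w 51.3 F [-0.1 -0.3 -2.6]
slide [-238.1  125.2   -0.5] ang z 0.0 rows>= 6.5
```

View pics/w17.png

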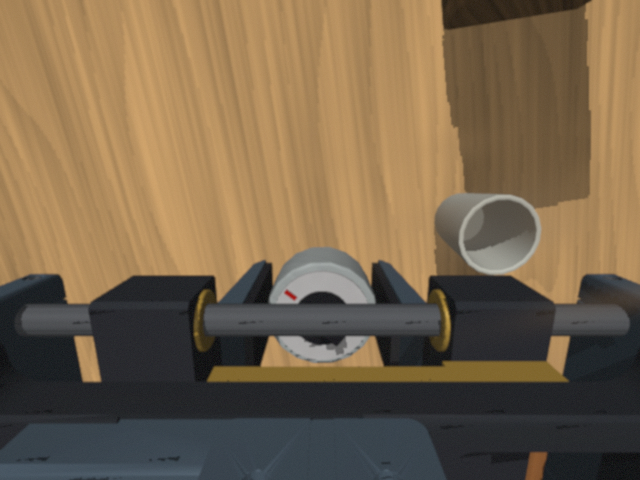

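```bash
python3 - <<'E'
from h import *
w=cap("wrist"); s=ctrl.observe()["ee_pos"]
print(s,proj(w,[s[0],s[1],s[2]+.0551]))
crop(w,250,230,400,375,4,"pics/w17c.png")
for v in (305,311,316):
    X=onz(w,323,v,s[2]+.0551)-s; print(v,X[:2]@ex,X[:2]@ey)
E
```

```text
[0.4285 0.3845 0.1333] [320.5753 313.5479]
305 0.0011300225447622974 0.004307822735128013
311 0.0011317016312461273 0.0012894643225187835
316 0.001133112820262129 -0.0012473164086757073
```

View pics/w17c.png

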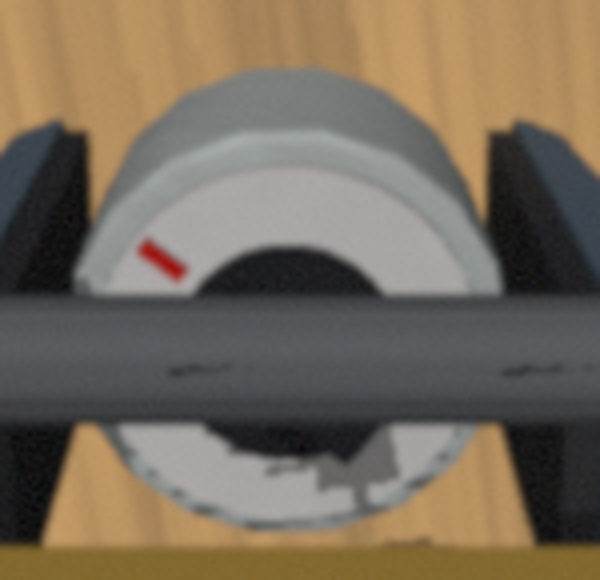

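{"method": "send_rows", "body": {"series": [{"claw":40,"slide":[-35,19,0],"angular":[0,0,0]},{"claw":40,"slide":[-72,38,0],"angular":[0,0,0]},{"claw":40,"slide":[-108,57,0],"angular":[0,0,0]},{"claw":40,"slide":[-144,76,0],"angular":[0,0,0]},{"claw":40,"slide":[-180,94,0],"angular":[0,0,0]},{"claw":40,"slide":[-215,113,0],"angular":[0,0,0]},{"claw":40,"slide":[-238,125,0],"angular":[0,0,0]},{"claw":40,"slide":[-238,125,20],"angular":[0,0,0]},{"claw":40,"slide":[-238,125,40],"angular":[0,0,0]},{"claw":40,"slide":[-238,125,40],"angular":[0,0,0]},{"claw":40,"slide":[-238,125,40],"angular":[0,0,0]}]}}

```text
t: 15.05
ee_pos: [0.5164, 0.1311, 0.0925]
eef_rot: [-179.7, 0.1, 81.6]
contact_force: [-0.1, -0.1, -1.2]
grip_width: 0.0513
```

```bash
python3 - <<'E'
from h import *
c=cap("wrist"); cv2.imwrite("pics/w18.png",c["pixels"][:,:,::-1])
plan(.5182,.1312,.056,81.6)
b=cap("side"); crop(b,150,120,340,320,3,"pics/sd18.png")
plan(.5182,.1312,.056,81.6)
E
```

```text
t 15.1 pos [0.5177 0.1317 0.0939] rot [-179.86    0.06   81.62] w 51.4 F [ 0.1 -0.1 -1.5]
slide [-0.5  0.5 37.9] ang z 0.0003 rows>= 0.9
t 15.15 pos [0.5185 0.1321 0.0948] rot [-179.98    0.01   81.63] w 51.5 F [-0.   0.2 -1.5]
slide [-0.9 -0.1 38.8] ang z 0.0005 rows>= 0.9
```

View pics/w18.png

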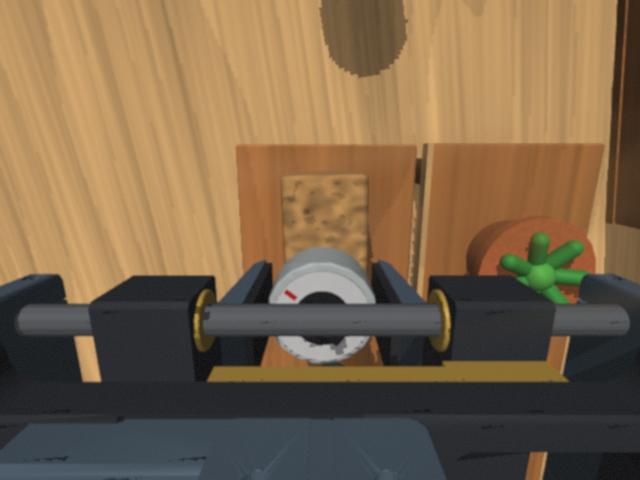

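View pics/sd18.png

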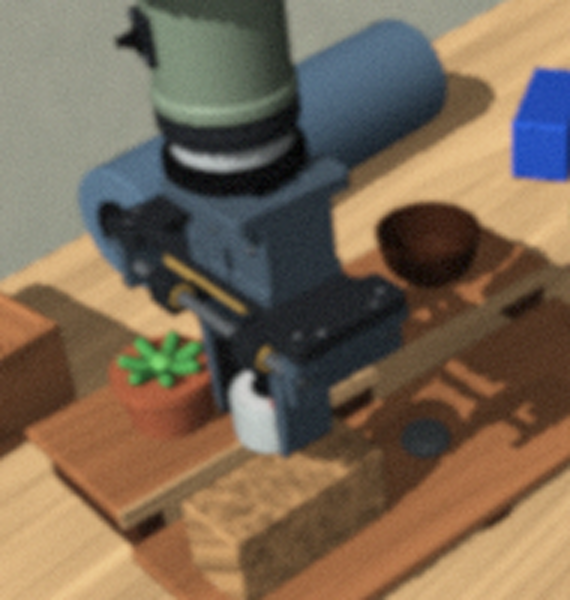

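```bash
python3 - <<'E'
from h import *
w=cap("wrist"); s=ctrl.observe()["ee_pos"]
print("tcp",s[:2]@ex,s[:2]@ey)
rel(w,"bl",282,177,.08);rel(w,"br",368,176,.08);rel(w,"bl2",284,250,.08);rel(w,"br2",370,250,.08)
plan(.5182,.1312,.056,81.6)
E
```

```text
tcp 0.4939667555887728 0.2065985197352911
bl [0.5028 0.1935 0.08  ] ex 0.4691 ey 0.2648
br [0.5555 0.1863 0.08  ] ex 0.5223 ey 0.2654
bl2 [0.4959 0.1472 0.08  ] ex 0.4691 ey 0.218
br2 [0.5514 0.139  0.08  ] ex 0.5252 ey 0.218
t 15.2 pos [0.5188 0.1322 0.0954] rot [179.95  -0.01  81.64] w 51.7 F [ 0.1  0.3 -1.1]
slide [-1.1 -0.5 39.4] ang z 0.0007 rows>= 0.9
```

{"method": "send_rows", "body": {"series": [{"claw":40,"slide":[-1,1,15],"angular":[0,0,0]},{"claw":40,"slide":[-1,1,28],"angular":[0,0,0]},{"claw":40,"slide":[-1,1,34],"angular":[0,0,0]},{"claw":40,"slide":[-1,1,37],"angular":[0,0,0]},{"claw":40,"slide":[-1,1,38],"angular":[0,0,0]},{"claw":40,"slide":[-1,1,39],"angular":[0,0,0]},{"claw":40,"slide":[-1,1,39],"angular":[0,0,0]},{"claw":40,"slide":[-1,1,39],"angular":[0,0,0]}]}}

```text
t: 15.87
ee_pos: [0.5197, 0.1307, 0.0565]
eef_rot: [179.9, -0.0, 81.6]
contact_force: [0.9, 0.0, -1.5]
grip_width: 0.0514
```

```bash
python3 - <<'E'
from h import *
plan(.5182,.1312,.0549,81.6)
E
```

```text
t 15.87 pos [0.5197 0.1307 0.0565] rot [179.93  -0.02  81.61] w 51.4 F [ 0.9  0.  -1.5]
slide [ 0.2 -1.6  1.6] ang z 0.0002 rows>= 0.1
```

Still carrying its weight, so I'll lower it by 2 mm.

{"method": "send_rows", "body": {"series": [{"claw":40,"slide":[0,-0.5,1],"angular":[0,0,0]},{"claw":40,"slide":[0,-0.5,1.8],"angular":[0,0,0]},{"claw":40,"slide":[0,-0.5,1.8],"angular":[0,0,0]}]}}

```text
t: 16.12
ee_pos: [0.5191, 0.1307, 0.0549]
eef_rot: [179.9, -0.0, 81.6]
contact_force: [-1.5, -1.2, 4.0]
grip_width: 0.0513
```

```bash
python3 - <<'E'
from h import *
plan(.5182,.1312,.0549,81.6)
E
```

```text
t 16.12 pos [0.5191 0.1307 0.0549] rot [179.95  -0.02  81.6 ] w 51.3 F [-1.5 -1.2  4. ]
slide [ 0.3 -0.9  0. ] ang z -0.0001 rows>= 0.0
```

Contact made, so I'll release and rise.

{"method": "send_rows", "body": {"series": [{"claw":72,"slide":[0,0,0],"angular":[0,0,0]},{"claw":72,"slide":[0,0,0],"angular":[0,0,0]},{"claw":72,"slide":[0,0,0],"angular":[0,0,0]},{"claw":72,"slide":[0,0,0],"angular":[0,0,0]},{"claw":72,"slide":[0,0,-10],"angular":[0,0,0]},{"claw":72,"slide":[0,0,-30],"angular":[0,0,0]},{"claw":72,"slide":[0,0,-60],"angular":[0,0,0]},{"claw":72,"slide":[0,0,-95],"angular":[0,0,0]},{"claw":72,"slide":[0,0,-120],"angular":[0,0,0]},{"claw":72,"slide":[0,0,-120],"angular":[0,0,0]},{"claw":72,"slide":[0,0,-120],"angular":[0,0,0]}]}}

```text
t: 17.03
ee_pos: [0.5198, 0.1309, 0.1763]
eef_rot: [179.8, -0.1, 81.6]
contact_force: [0.0, -0.1, -0.8]
grip_width: 0.0721
```

```bash
python3 - <<'E'
from h import *
c=cap("wrist"); cv2.imwrite("pics/w19.png",c["pixels"][:,:,::-1])
b=cap("side"); crop(b,150,170,340,350,3.3,"pics/sd19.png")
plan(.5182,.1312,.0549,81.6)
E
```

```text
t 17.13 pos [0.518  0.1305 0.1735] rot [-179.92    0.04   81.6 ] w 71.9 F [-0.2  0.  -0.7]
slide [  0.8   0.  118.6] ang z 0.0 rows>= 2.8
```

View pics/w19.png

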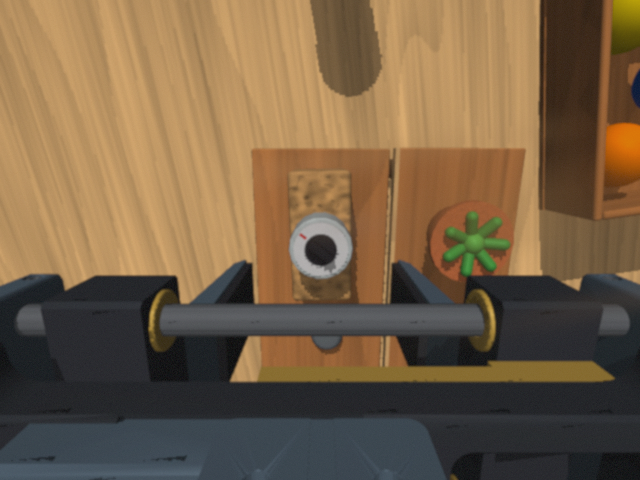

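View pics/sd19.png

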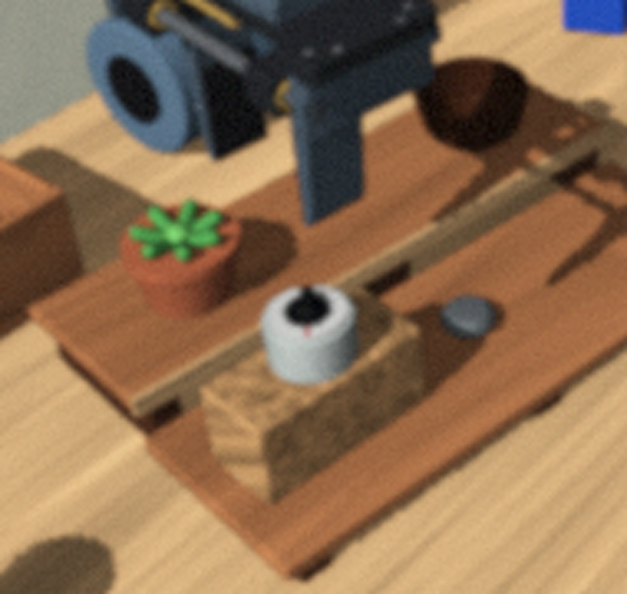

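```bash
python3 - <<'E'
from h import *
w=cap("wrist")
rel(w,"timer",320.5,247,.11)
q=[rel(w,"b",*p,.08) for p in((290,170),(350,170),(352,300),(292,299))]
m=np.mean(q,0); print(m[:2]@ex,m[:2]@ey); rel(w,"succ",475,243,.10)
plan(.5695,.29,.22,81.6)
E
```

```text
timer [0.5173 0.1316 0.11  ] ex 0.4925 ey 0.2058
b [0.5005 0.1938 0.08  ] ex 0.4668 ey 0.2649
b [0.5504 0.1864 0.08  ] ex 0.5173 ey 0.2648
b [0.5374 0.0696 0.08  ] ex 0.5214 ey 0.1474
b [0.4827 0.0787 0.08  ] ex 0.466 ey 0.1484
0.49288407808029255 0.20636679409285258
succ [0.6435 0.1138 0.1   ] ex 0.62 ey 0.2066
t 17.18 pos [0.5178 0.1305 0.173 ] rot [-179.87    0.06   81.6 ] w 71.8 F [ 0.6  0.5 -0.5]
slide [165.4  27.8 -47. ] ang z 0.0001 rows>= 4.2
```

```bash
python3 - <<'E'
from h import *
plan(.569,.377,.10,81.6)
E
```

```text
t 17.18 pos [0.5178 0.1305 0.173 ] rot [-179.87    0.06   81.6 ] w 71.8 F [ 0.6  0.5 -0.5]
slide [251.4  14.6  73. ] ang z 0.0001 rows>= 6.3
```

{"method": "send_rows", "body": {"series": [{"claw":91,"slide":[40,2,-10],"angular":[0,0,0]},{"claw":91,"slide":[80,5,-10],"angular":[0,0,0]},{"claw":91,"slide":[120,8,-10],"angular":[0,0,0]},{"claw":91,"slide":[160,10,-10],"angular":[0,0,0]},{"claw":91,"slide":[200,12,-10],"angular":[0,0,0]},{"claw":91,"slide":[235,14,10],"angular":[0,0,0]},{"claw":91,"slide":[251,14.5,40],"angular":[0,0,0]},{"claw":91,"slide":[251,14.5,73],"angular":[0,0,0]},{"claw":91,"slide":[251,14.5,73],"angular":[0,0,0]},{"claw":91,"slide":[251,14.5,73],"angular":[0,0,0]}]}}

```text
t: 18.02
ee_pos: [0.5679, 0.3757, 0.0979]
eef_rot: [-179.7, 0.3, 81.6]
contact_force: [-0.9, -0.4, 0.0]
grip_width: 0.0906
```

```bash
python3 - <<'E'
from h import *
c=cap("wrist"); cv2.imwrite("pics/w20.png",c["pixels"][:,:,::-1])
plan(.569,.377,.10,81.6)
s=ctrl.observe()["ee_pos"]; print(proj(c,[s[0],s[1],.08]))
b=cap("side"); crop(b,60,290,240,430,3.4,"pics/sd20.png")
E
```

```text
t 18.07 pos [0.5696 0.3763 0.1007] rot [-179.92    0.08   81.58] w 90.9 F [0.7 0.1 1.1]
slide [ 0.6 -0.7  0.7] ang z -0.0003 rows>= 0.0
[324.141  264.2206]
```

View pics/w20.png

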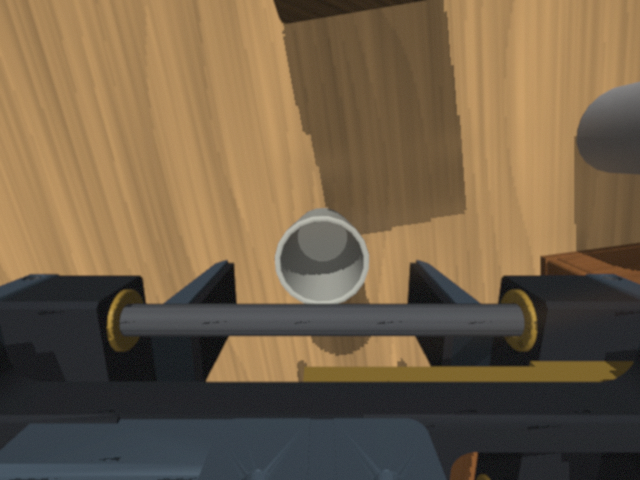

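View pics/sd20.png

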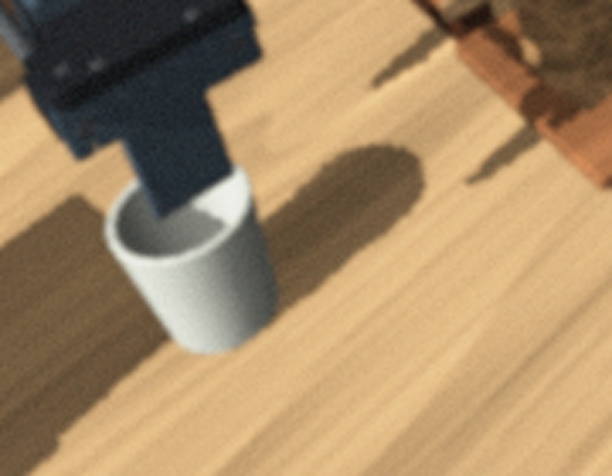

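{"method": "send_rows", "body": {"series": [{"claw":91,"slide":[1.5,-0.5,25],"angular":[0,0,0]},{"claw":91,"slide":[1.5,-0.5,50],"angular":[0,0,0]},{"claw":91,"slide":[1.5,-0.5,75],"angular":[0,0,0]},{"claw":91,"slide":[1.5,-0.5,95],"angular":[0,0,0]},{"claw":91,"slide":[1.5,-0.5,104],"angular":[0,0,0]},{"claw":91,"slide":[1.5,-0.5,104],"angular":[0,0,0]},{"claw":50,"slide":[1.5,-0.5,104],"angular":[0,0,0]},{"claw":50,"slide":[1.5,-0.5,104],"angular":[0,0,0]},{"claw":50,"slide":[1.5,-0.5,104],"angular":[0,0,0]},{"claw":50,"slide":[1.5,-0.5,104],"angular":[0,0,0]},{"claw":50,"slide":[1.5,-0.5,104],"angular":[0,0,0]},{"claw":50,"slide":[1.5,-0.5,104],"angular":[0,0,0]},{"claw":50,"slide":[1.5,-0.5,104],"angular":[0,0,0]}], "squeeze": 25}}

```text
t: 19.2
ee_pos: [0.5698, 0.3789, -0.0016]
eef_rot: [179.9, -0.1, 81.6]
contact_force: [-2.1, 0.2, 6.0]
grip_width: 0.062
```

```bash
python3 - <<'E'
from h import *
plan(.569,.377,.10,81.6)
c=cap("wrist"); cv2.imwrite("pics/w21.png",c["pixels"][:,:,::-1])
b=cap("scene"); crop(b,430,220,590,380,3.4,"pics/sc21.png")
plan(.569,.377,.10,81.6)
E
```

```text
t 19.2 pos [ 0.5698  0.3789 -0.0016] rot [179.94  -0.07  81.6 ] w 62.0 F [-2.1  0.2  6. ]
slide [  -2.    -0.5 -101.6] ang z 0.0001 rows>= 2.4
t 19.3 pos [ 0.5698  0.3789 -0.0016] rot [179.95  -0.07  81.6 ] w 62.3 F [-2.5 -0.8  5.6]
slide [  -2.    -0.5 -101.6] ang z 0.0001 rows>= 2.4
```

View pics/w21.png

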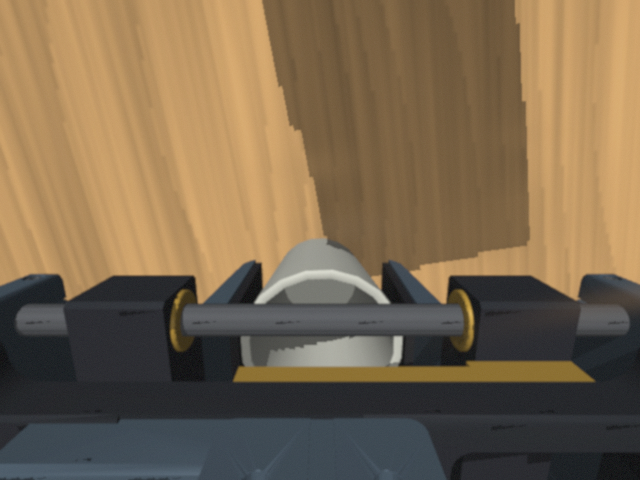

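View pics/sc21.png

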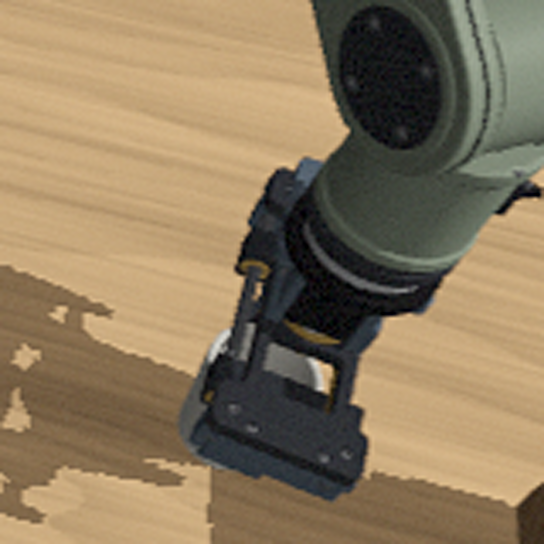

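{"method": "send_rows", "body": {"series": [{"claw":50,"slide":[0,0,-10],"angular":[0,0,0]},{"claw":50,"slide":[0,0,-25],"angular":[0,0,0]},{"claw":50,"slide":[0,0,-50],"angular":[0,0,0]},{"claw":50,"slide":[0,0,-80],"angular":[0,0,0]},{"claw":50,"slide":[0,0,-110],"angular":[0,0,0]},{"claw":50,"slide":[0,0,-140],"angular":[0,0,0]},{"claw":50,"slide":[0,0,-160],"angular":[0,0,0]},{"claw":50,"slide":[0,0,-160],"angular":[0,0,0]},{"claw":50,"slide":[0,0,-160],"angular":[0,0,0]}]}}

```text
t: 20.05
ee_pos: [0.5698, 0.3784, 0.1577]
eef_rot: [179.9, -0.0, 81.6]
contact_force: [0.2, 0.1, -2.4]
grip_width: 0.0625
```

```bash
python3 - <<'E'
from h import *
c=cap("wrist"); cv2.imwrite("pics/w22.png",c["pixels"][:,:,::-1])
s=ctrl.observe()["ee_pos"]
X=onz(c,322,271,s[2]+.0816)-s; print(X[:2]@ex,X[:2]@ey)
b=cap("side"); crop(b,60,200,260,430,2.6,"pics/sd22.png")
plan(.629,-.004,.16,81.6)
E
```

```text
0.0008479599814698461 0.02954383873338161
t 20.15 pos [0.5683 0.3776 0.1547] rot [-179.82    0.17   81.6 ] w 62.5 F [-0.5 -0.7 -2.6]
slide [-368.6  115.8   -5.3] ang z 0.0 rows>= 9.3
```

View pics/w22.png

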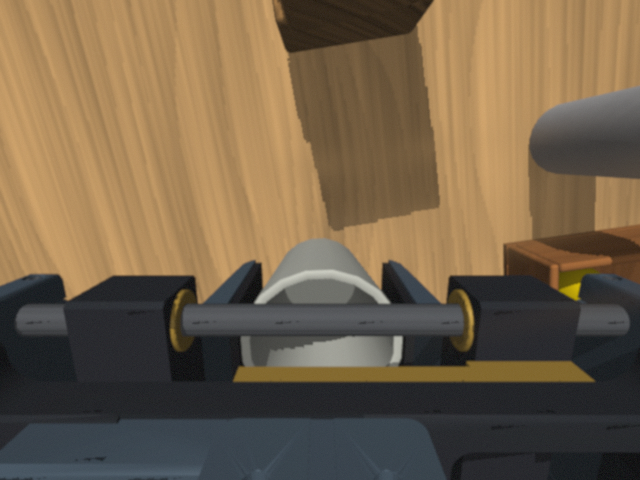

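View pics/sd22.png

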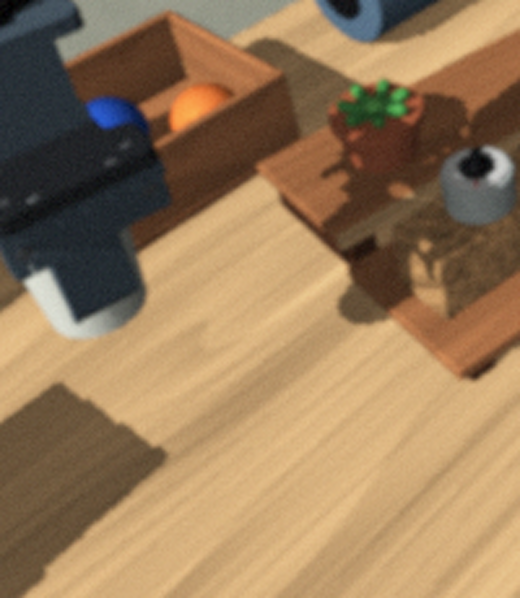

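{"method": "send_rows", "body": {"series": [{"claw":50,"slide":[-18,6,-10],"angular":[0,0,0]},{"claw":50,"slide":[-48,15,-15],"angular":[0,0,0]},{"claw":50,"slide":[-82,26,-15],"angular":[0,0,0]},{"claw":50,"slide":[-117,37,-15],"angular":[0,0,0]},{"claw":50,"slide":[-152,48,-15],"angular":[0,0,0]},{"claw":50,"slide":[-187,59,-15],"angular":[0,0,0]},{"claw":50,"slide":[-222,70,-15],"angular":[0,0,0]},{"claw":50,"slide":[-257,81,-15],"angular":[0,0,0]},{"claw":50,"slide":[-292,92,-15],"angular":[0,0,0]},{"claw":50,"slide":[-325,102,-15],"angular":[0,0,0]},{"claw":50,"slide":[-350,110,-15],"angular":[0,0,0]},{"claw":50,"slide":[-364,115,-15],"angular":[0,0,0]},{"claw":50,"slide":[-368,116,-15],"angular":[0,0,0]},{"claw":50,"slide":[-368,116,-15],"angular":[0,0,0]},{"claw":50,"slide":[-368,116,-15],"angular":[0,0,0]},{"claw":50,"slide":[-368,116,-15],"angular":[0,0,0]}]}}

```text
t: 21.48
ee_pos: [0.6302, -0.0008, 0.1718]
eef_rot: [-179.9, -0.0, 81.7]
contact_force: [0.1, -0.4, -2.9]
grip_width: 0.0623
```

```bash
python3 - <<'E'
from h import *
c=cap("wrist"); cv2.imwrite("pics/w23.png",c["pixels"][:,:,::-1])
plan(.6292,-.0034,.055,81.6)
b=cap("side"); crop(b,140,110,360,310,2.9,"pics/sd23.png")
b=cap("scene"); crop(b,200,180,430,370,2.9,"pics/sc23.png")
plan(.6292,-.0034,.055,81.6)
E
```

```text
t 21.53 pos [ 0.6302 -0.0008  0.1719] rot [-179.97   -0.02   81.71] w 62.8 F [ 0.6  0.7 -2. ]
slide [ -2.7  -0.7 116.9] ang z 0.002 rows>= 2.8
t 21.63 pos [ 0.6304 -0.0012  0.1722] rot [-180.     -0.01   81.71] w 62.3 F [-0.9  0.4 -2.5]
slide [ -2.4  -0.8 117.2] ang z 0.0019 rows>= 2.8
```

View pics/w23.png

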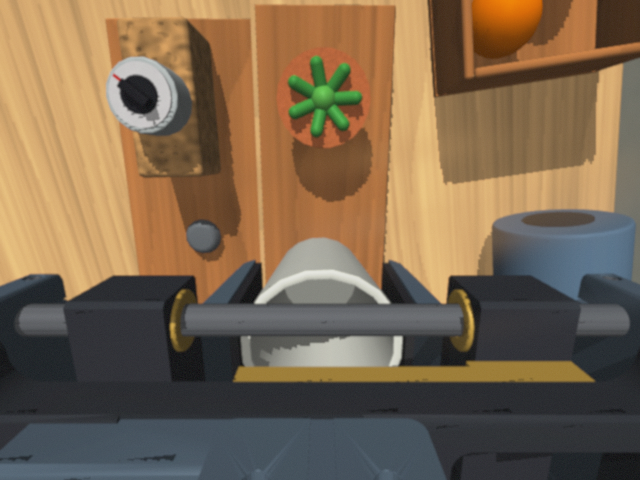

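View pics/sd23.png

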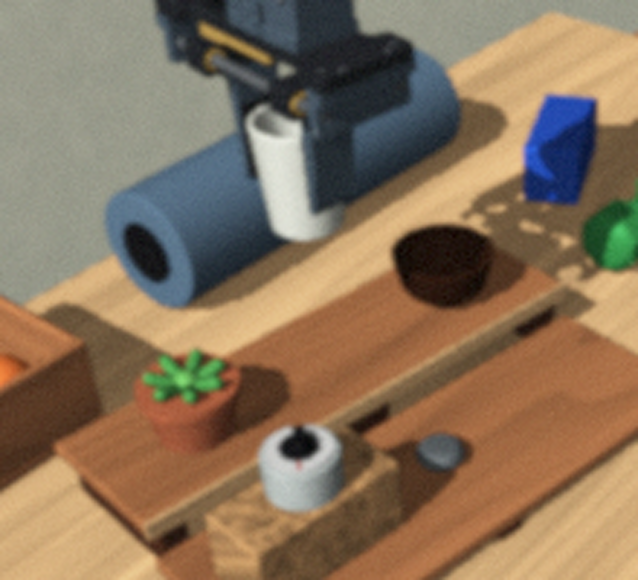

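View pics/sc23.png

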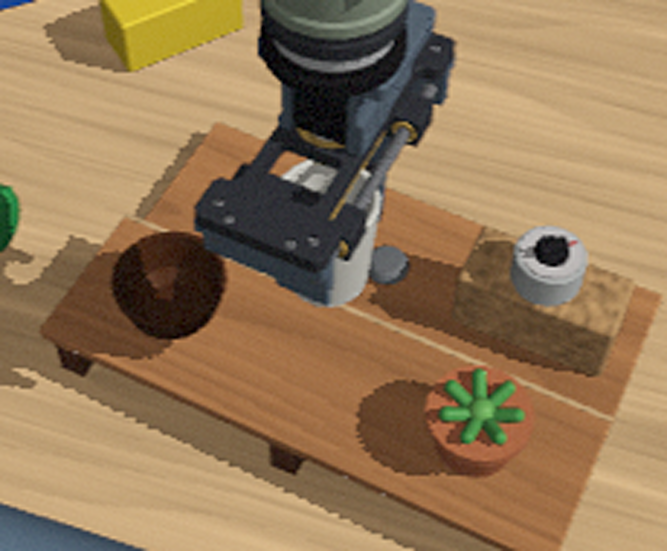

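```bash
python3 - <<'E'
from h import *
w=cap("wrist");s=ctrl.observe()["ee_pos"]; print(s[:2]@ex,s[:2]@ey)
rel(w,"step",260,150,.05);rel(w,"back",389,150,.05);rel(w,"step",264,260,.05);rel(w,"back",384,240,.05);rel(w,"succ",324,97,.1);rel(w,"potrim",326,97,.09);rel(w,"front",135,200,.02)
plan(.6292,-.0034,.055,81.6)
E
```

```text
0.6238574766837529 0.09071392660998437
step [0.5862 0.0832 0.05  ] ex 0.5678 ey 0.1679
back [0.7023 0.0662 0.05  ] ex 0.6851 ey 0.1681
step [ 0.5705 -0.02    0.05  ] ex 0.5673 ey 0.0636
back [ 0.6893 -0.017   0.05  ] ex 0.6844 ey 0.0839
succ [0.6487 0.1112 0.1   ] ex 0.6255 ey 0.2048
potrim [0.6505 0.1126 0.09  ] ex 0.6271 ey 0.2064
front [0.4446 0.0544 0.02  ] ex 0.4319 ey 0.1188
t 21.68 pos [ 0.6304 -0.0014  0.1722] rot [179.99  -0.01  81.69] w 62.3 F [ 0.1 -1.5 -2.2]
slide [ -2.2  -0.9 117.2] ang z 0.0016 rows>= 2.8
```

{"method": "send_rows", "body": {"series": [{"claw":50,"slide":[-2.2,1,20],"angular":[0,0,0]},{"claw":50,"slide":[-2.2,1,45],"angular":[0,0,0]},{"claw":50,"slide":[-2.2,1,70],"angular":[0,0,0]},{"claw":50,"slide":[-2.2,1,92],"angular":[0,0,0]},{"claw":50,"slide":[-2.2,1,107],"angular":[0,0,0]},{"claw":50,"slide":[-2.2,1,115],"angular":[0,0,0]},{"claw":50,"slide":[-2.2,1,118],"angular":[0,0,0]},{"claw":50,"slide":[-2.2,1,120],"angular":[0,0,0]},{"claw":50,"slide":[-2.2,1,120],"angular":[0,0,0]},{"claw":50,"slide":[-2.2,1,120],"angular":[0,0,0]}]}}

```text
t: 22.52
ee_pos: [0.6321, -0.0048, 0.0533]
eef_rot: [179.9, -0.0, 81.6]
contact_force: [-0.4, -0.7, -2.6]
grip_width: 0.0621
```

```bash
python3 - <<'E'
from h import *
plan(.6292,-.0034,.0484,81.6)
b=cap("side"); crop(b,140,110,360,310,2.9,"pics/sd24.png")
plan(.6292,-.0034,.0484,81.6)
s=ctrl.observe()["ee_pos"]; print(s[:2]@ex,s[:2]@ey)
E
```

```text
t 22.52 pos [ 0.6321 -0.0048  0.0533] rot [179.87  -0.01  81.61] w 62.1 F [-0.4 -0.7 -2.6]
slide [ 1.  -3.   4.9] ang z 0.0001 rows>= 0.1
t 22.57 pos [ 0.632  -0.0049  0.0534] rot [179.86  -0.01  81.6 ] w 62.2 F [ 0.2  0.3 -2.8]
slide [ 1.1 -3.   5. ] ang z 0.0001 rows>= 0.1
0.6259812325458659 0.0874937273694062
```

View pics/sd24.png

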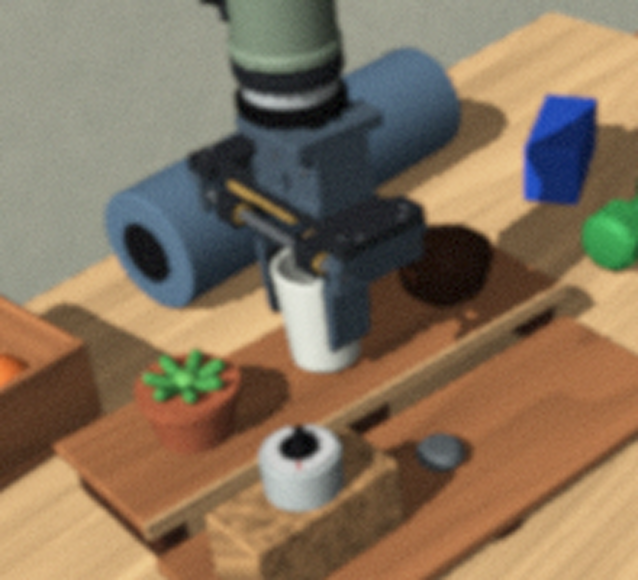

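{"method": "send_rows", "body": {"series": [{"claw":50,"slide":[0.5,-1,2],"angular":[0,0,0]},{"claw":50,"slide":[0.5,-1,3.5],"angular":[0,0,0]},{"claw":50,"slide":[0.5,-1,4.7],"angular":[0,0,0]},{"claw":50,"slide":[0.5,-1,4.7],"angular":[0,0,0]},{"claw":50,"slide":[0.5,-1,4.7],"angular":[0,0,0]}]}}

```text
t: 22.98
ee_pos: [0.6304, -0.0042, 0.0484]
eef_rot: [180.0, -0.0, 81.6]
contact_force: [-2.1, 0.4, 4.6]
grip_width: 0.0622
```

```bash
python3 - <<'E'
from h import *
plan(.6292,-.0034,.0484,81.6)
E
```

```text
t 22.98 pos [ 0.6304 -0.0042  0.0484] rot [179.95  -0.01  81.6 ] w 62.2 F [-2.1  0.4  4.6]
slide [ 0.6 -1.3  0. ] ang z -0.0 rows>= 0.0
```

Cup is on the tier, so I'll release and rise.

{"method": "send_rows", "body": {"series": [{"claw":84,"slide":[0,0,0],"angular":[0,0,0]},{"claw":84,"slide":[0,0,0],"angular":[0,0,0]},{"claw":84,"slide":[0,0,0],"angular":[0,0,0]},{"claw":84,"slide":[0,0,0],"angular":[0,0,0]},{"claw":84,"slide":[0,0,-10],"angular":[0,0,0]},{"claw":84,"slide":[0,0,-30],"angular":[0,0,0]},{"claw":84,"slide":[0,0,-60],"angular":[0,0,0]},{"claw":84,"slide":[0,0,-95],"angular":[0,0,0]},{"claw":84,"slide":[0,0,-130],"angular":[0,0,0]},{"claw":84,"slide":[0,0,-130],"angular":[0,0,0]},{"claw":84,"slide":[0,0,-130],"angular":[0,0,0]}]}}

```text
t: 23.9
ee_pos: [0.6319, -0.0043, 0.1808]
eef_rot: [179.6, -0.0, 81.6]
contact_force: [-0.3, 0.5, -1.5]
grip_width: 0.0839
```

```bash
python3 - <<'E'
from h import *
plan(.5,-.45,.18,81.6)
c=cap("wrist"); cv2.imwrite("pics/w25.png",c["pixels"][:,:,::-1])
b=cap("side"); crop(b,140,110,360,310,2.9,"pics/sd25.png")
E
```

```text
t 23.9 pos [ 0.6319 -0.0043  0.1808] rot [179.63  -0.04  81.6 ] w 83.9 F [-0.3  0.5 -1.5]
slide [-460.2  -65.4    0.8] ang z 0.0 rows>= 11.1
```

View pics/w25.png

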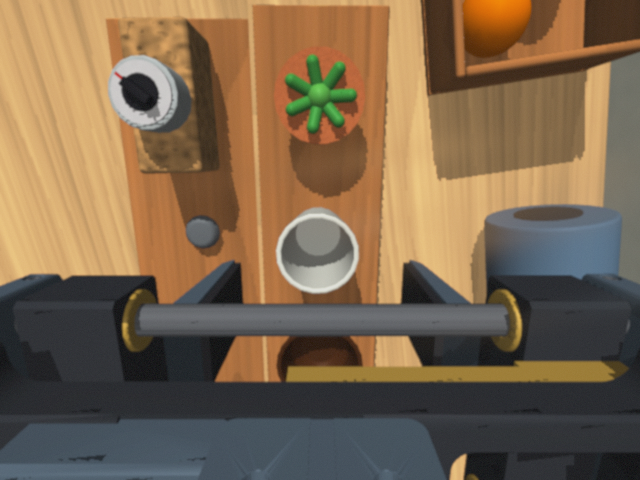

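View pics/sd25.png

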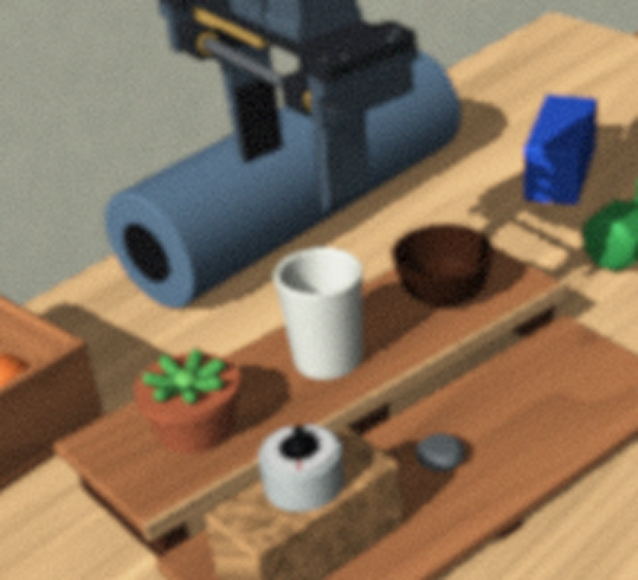

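```bash
python3 - <<'E'
from h import *
plan(.56,-.44,.18,90)
E
```

```text
t 24.0 pos [ 0.6297 -0.0043  0.177 ] rot [-179.94    0.01   81.6 ] w 83.8 F [ 0.4  0.5 -0.5]
slide [-441.3   -5.3   -3. ] ang z -0.1466 rows>= 10.6
```

{"method": "send_rows", "body": {"series": [{"claw":90,"slide":[-35,0,-3],"angular":[0,0,-0.02]},{"claw":90,"slide":[-75,0,-3],"angular":[0,0,-0.04]},{"claw":90,"slide":[-115,0,-3],"angular":[0,0,-0.06]},{"claw":90,"slide":[-155,-1,-3],"angular":[0,0,-0.08]},{"claw":90,"slide":[-195,-2,-3],"angular":[0,0,-0.1]},{"claw":90,"slide":[-235,-2,-3],"angular":[0,0,-0.12]},{"claw":90,"slide":[-275,-3,-3],"angular":[0,0,-0.14]},{"claw":90,"slide":[-315,-4,-3],"angular":[0,0,-0.147]},{"claw":90,"slide":[-355,-5,-3],"angular":[0,0,-0.147]},{"claw":90,"slide":[-395,-5,-3],"angular":[0,0,-0.147]},{"claw":90,"slide":[-430,-5,-3],"angular":[0,0,-0.147]},{"claw":90,"slide":[-441,-5,-3],"angular":[0,0,-0.147]},{"claw":90,"slide":[-441,-5,-3],"angular":[0,0,-0.147]},{"claw":90,"slide":[-441,-5,-3],"angular":[0,0,-0.147]},{"claw":90,"slide":[-441,-5,-3],"angular":[0,0,-0.147]}]}}

```text
t: 25.25
ee_pos: [0.5611, -0.4378, 0.1796]
eef_rot: [-179.9, -0.1, 90.1]
contact_force: [-0.5, 1.0, 0.1]
grip_width: 0.0899
```

```bash
python3 - <<'E'
from h import *
w=cap("wrist"); cv2.imwrite("pics/w26.png",w["pixels"][:,:,::-1])
plan(.56,-.355,.18,90)
hsv=cv2.cvtColor(w["pixels"],cv2.COLOR_RGB2HSV)
m=cv2.inRange(hsv,(45,90,30),(85,255,255)); n,_,st,ce=cv2.connectedComponentsWithStats(m)
i=1+np.argmax(st[1:,4]); print(st[i],ce[i])
E
```

```text
t 25.3 pos [ 0.5613 -0.4377  0.1801] rot [-179.96   -0.08   90.13] w 90.1 F [-0.2  0.  -0.6]
slide [82.7 -1.1  0.1] ang z 0.0023 rows>= 2.0
[ 298   68   59  153 7227] [326.9716 142.3412]
```

View pics/w26.png

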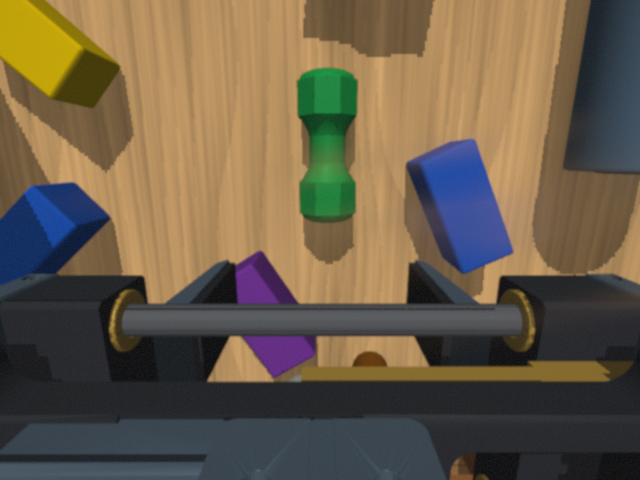

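```bash
python3 - <<'E'
from h import *
w=cap("wrist")
for z in (.056,.028):
    a=onz(w,327,68,z); b=onz(w,327,221,z); print(z,a,b,(a+b)/2,np.linalg.norm(a-b))
    l=onz(w,298,95,z); r=onz(w,357,95,z); print(l,r,(l+r)/2); l=onz(w,300,195,z); r=onz(w,355,195,z); print((l+r)/2)
plan(.561,-.3535,.18,90)
E
```

```text
0.056 [ 0.566  -0.2919  0.056 ] [ 0.5667 -0.4263  0.056 ] [ 0.5663 -0.3591  0.056 ] 0.1343926644641025
[ 0.5405 -0.3137  0.056 ] [ 0.5925 -0.3136  0.056 ] [ 0.5665 -0.3137  0.056 ]
[ 0.567  -0.4015  0.056 ]
0.028 [ 0.5664 -0.2854  0.028 ] [ 0.5672 -0.4313  0.028 ] [ 0.5668 -0.3584  0.028 ] 0.14594830904981845
[ 0.5387 -0.3091  0.028 ] [ 0.5952 -0.3089  0.028 ] [ 0.567 -0.309  0.028]
[ 0.5675 -0.4043  0.028 ]
t 25.35 pos [ 0.5615 -0.4377  0.1805] rot [-179.98   -0.05   90.15] w 90.4 F [ 0.4 -0.1  0.3]
slide [84.2 -0.3  0.5] ang z 0.0026 rows>= 2.0
```

{"method": "send_rows", "body": {"series": [{"claw":72,"slide":[40,2,0],"angular":[0,0,0.002]},{"claw":72,"slide":[79,4.5,0],"angular":[0,0,0.002]},{"claw":72,"slide":[79,4.5,35],"angular":[0,0,0.002]},{"claw":72,"slide":[79,4.5,70],"angular":[0,0,0.002]},{"claw":72,"slide":[79,4.5,105],"angular":[0,0,0.002]},{"claw":72,"slide":[79,4.5,140],"angular":[0,0,0.002]},{"claw":72,"slide":[79,4.5,140],"angular":[0,0,0.002]},{"claw":72,"slide":[79,4.5,140],"angular":[0,0,0.002]}]}}

```text
t: 26.02
ee_pos: [0.5648, -0.3589, 0.0395]
eef_rot: [-179.8, -0.1, 90.0]
contact_force: [0.3, -0.5, 0.5]
grip_width: 0.072
```

```bash
python3 - <<'E'
from h import *
w=cap("wrist"); cv2.imwrite("pics/w27.png",w["pixels"][:,:,::-1])
plan(.566,-.3585,-.022,90)
s=ctrl.observe()["ee_pos"]; print(proj(w,[s[0],s[1],.046]))
b=cap("side"); crop(b,310,100,450,230,4,"pics/sd27.png")
E
```

```text
t 26.07 pos [ 0.5664 -0.3603  0.0418] rot [179.93   0.04  89.98] w 71.8 F [ 0.3 -0.2 -0.1]
slide [ 1.8 -0.4 63.8] ang z -0.0004 rows>= 1.5
[324.0036 280.0837]
```

View pics/w27.png

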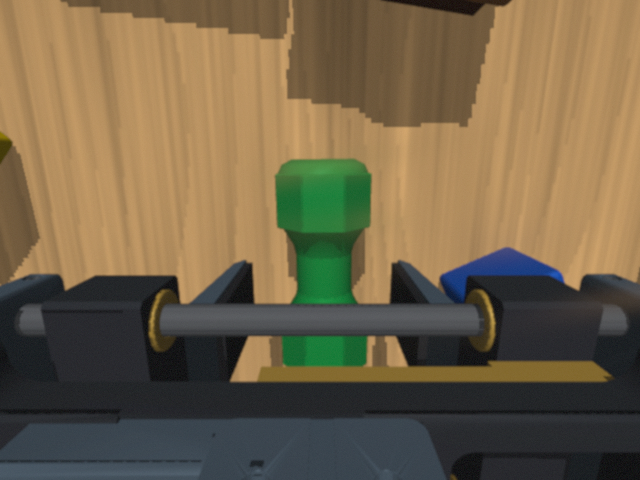

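View pics/sd27.png

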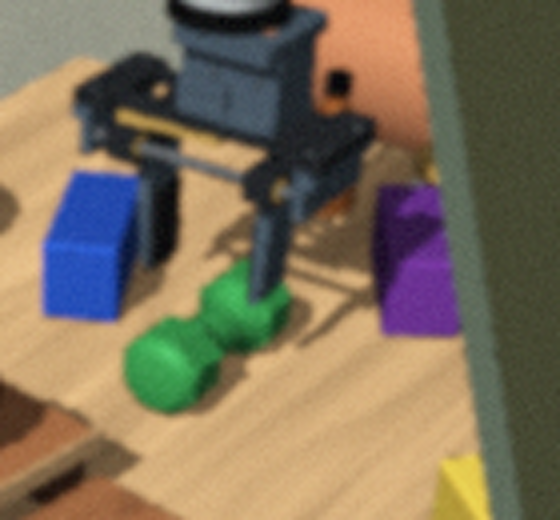

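```bash
python3 - <<'E'
from h import *
w=cap("wrist"); s=ctrl.observe()["ee_pos"]; print(s)
crop(w,260,140,390,370,2.5,"pics/w27c.png")
for v,z in((160,.05),(175,.056),(228,.056),(250,.046),(288,.046)): print(v,onz(w,324,v,z))
E
```

```text
[ 0.5674 -0.3615  0.0436]
160 [ 0.5687 -0.2924  0.05  ]
175 [ 0.5687 -0.3002  0.056 ]
228 [ 0.5687 -0.3293  0.056 ]
250 [ 0.5688 -0.3448  0.046 ]
288 [ 0.5688 -0.369   0.046 ]
```

View pics/w27c.png

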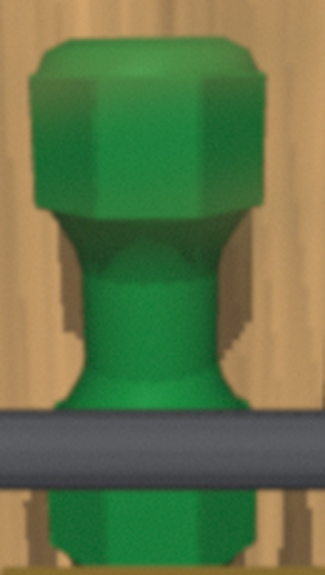

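{"method": "send_rows", "body": {"series": [{"claw":72,"slide":[2,1,20],"angular":[0,0,0]},{"claw":72,"slide":[2,1,40],"angular":[0,0,0]},{"claw":72,"slide":[2,1,55],"angular":[0,0,0]},{"claw":72,"slide":[2,1,62],"angular":[0,0,0]},{"claw":72,"slide":[2,1,62],"angular":[0,0,0]},{"claw":72,"slide":[2,1,62],"angular":[0,0,0]}]}}

```text
t: 26.67
ee_pos: [0.5674, -0.3595, -0.0199]
eef_rot: [179.9, 0.1, 89.9]
contact_force: [-0.5, -1.7, 0.1]
grip_width: 0.0719
```

```bash
python3 - <<'E'
from h import *
plan(.5675,-.3585,-.022,90)
b=cap("side"); crop(b,310,100,450,230,4,"pics/sd28.png")
b=cap("scene"); crop(b,90,170,230,300,4,"pics/sc28.png")
plan(.5675,-.3585,-.022,90)
E
```

```text
t 26.67 pos [ 0.5674 -0.3595 -0.0199] rot [179.87   0.09  89.91] w 71.9 F [-0.5 -1.7  0.1]
slide [1.  0.1 2.1] ang z -0.0016 rows>= 0.1
t 26.77 pos [ 0.5676 -0.3597 -0.0196] rot [179.83   0.11  89.91] w 72.1 F [-0.2  0.  -0.7]
slide [ 1.2 -0.1  2.4] ang z -0.0017 rows>= 0.1
```

View pics/sd28.png

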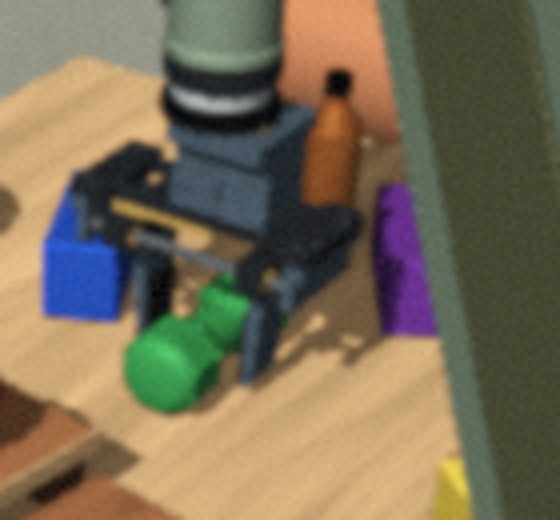

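View pics/sc28.png

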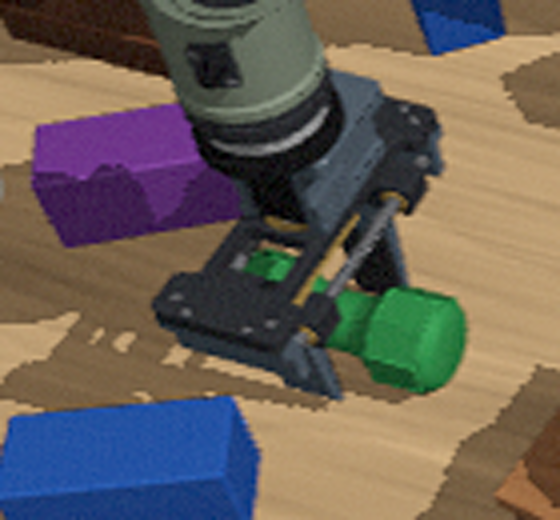

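{"method": "send_rows", "body": {"series": [{"claw":72,"slide":[1,0,1.5],"angular":[0,0,0]},{"claw":25,"slide":[1,0,1.5],"angular":[0,0,0]},{"claw":25,"slide":[1,0,1.5],"angular":[0,0,0]},{"claw":25,"slide":[1,0,1.5],"angular":[0,0,0]},{"claw":25,"slide":[1,0,1.5],"angular":[0,0,0]},{"claw":25,"slide":[1,0,1.5],"angular":[0,0,0]},{"claw":25,"slide":[1,0,1.5],"angular":[0,0,0]},{"claw":25,"slide":[1,0,1.5],"angular":[0,0,0]},{"claw":25,"slide":[1,0,1.5],"angular":[0,0,0]}], "squeeze": 25}}

```text
t: 27.52
ee_pos: [0.5663, -0.3578, -0.023]
eef_rot: [-180.0, 0.0, 89.9]
contact_force: [-0.1, 0.2, 1.5]
grip_width: 0.0355
```

```bash
python3 - <<'E'
from h import *
plan(.5675,-.3585,-.022,90)
c=cap("wrist"); cv2.imwrite("pics/w29.png",c["pixels"][:,:,::-1])
E
```

```text
t 27.52 pos [ 0.5663 -0.3578 -0.023 ] rot [-180.      0.     89.91] w 35.5 F [-0.1  0.2  1.5]
slide [-0.7  1.2 -1. ] ang z -0.0016 rows>= 0.0
```

View pics/w29.png

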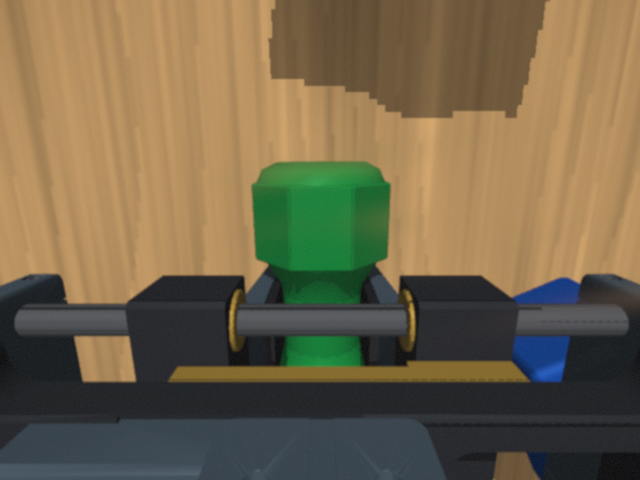

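{"method": "send_rows", "body": {"series": [{"claw":25,"slide":[0,0,-15],"angular":[0,0,0]},{"claw":25,"slide":[0,0,-40],"angular":[0,0,0]},{"claw":25,"slide":[0,0,-75],"angular":[0,0,0]},{"claw":25,"slide":[0,0,-110],"angular":[0,0,0]},{"claw":25,"slide":[0,0,-145],"angular":[0,0,0]},{"claw":25,"slide":[0,0,-165],"angular":[0,0,0]},{"claw":25,"slide":[0,0,-165],"angular":[0,0,0]},{"claw":25,"slide":[0,0,-165],"angular":[0,0,0]}]}}

```text
t: 28.23
ee_pos: [0.5666, -0.3579, 0.1426]
eef_rot: [179.9, 0.1, 89.9]
contact_force: [0.1, 0.1, -2.9]
grip_width: 0.0355
```

```bash
python3 - <<'E'
from h import *
w=cap("wrist"); cv2.imwrite("pics/w30.png",w["pixels"][:,:,::-1])
s=ctrl.observe()["ee_pos"]
for v in (162,181,265): print(v,onz(w,321,v,s[2]+.023+.056)-s)
b=cap("side"); crop(b,310,60,450,230,3.4,"pics/sd30.png")
# target: rack ex .4955 , bowl ey -.034
t=.4955*ex-.034*ey; print("target",t); plan(t[0],t[1]-.10,.14,81.6)
E
```

```text
162 [0.0009 0.0679 0.079 ]
181 [0.0009 0.0613 0.079 ]
265 [0.0009 0.0299 0.079 ]
target [ 0.4852 -0.106 ]
t 28.33 pos [ 0.5652 -0.357   0.1397] rot [-179.8    -0.12   89.91] w 35.6 F [-0.4 -0.7 -1.7]
slide [150.9 -80.2  -0.3] ang z 0.145 rows>= 4.1
```

View pics/w30.png

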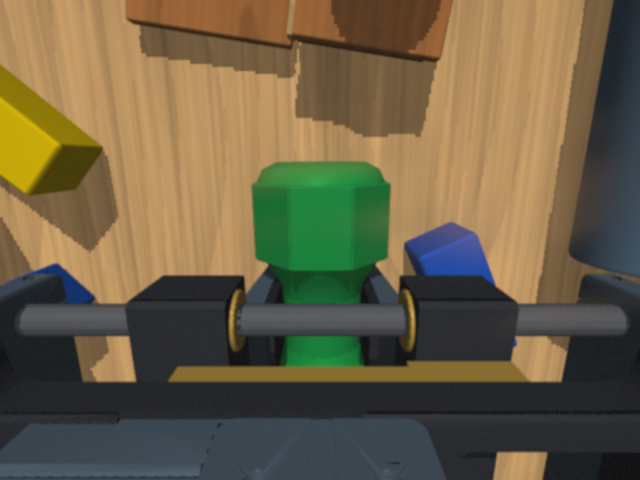

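View pics/sd30.png

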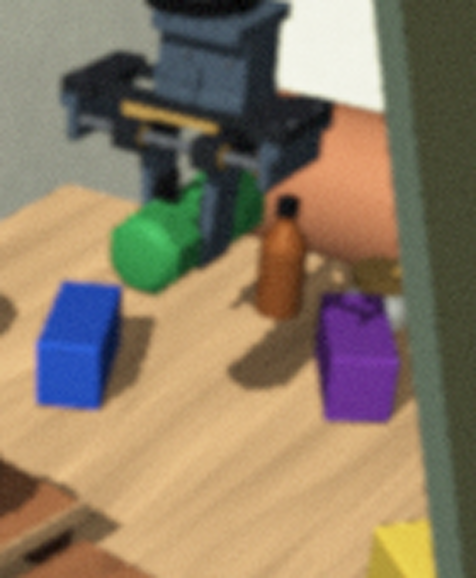

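{"method": "send_rows", "body": {"series": [{"claw":25,"slide":[35,-18,0],"angular":[0,0,0.03]},{"claw":25,"slide":[70,-36,0],"angular":[0,0,0.07]},{"claw":25,"slide":[105,-55,0],"angular":[0,0,0.11]},{"claw":25,"slide":[137,-72,0],"angular":[0,0,0.145]},{"claw":25,"slide":[151,-80,0],"angular":[0,0,0.145]},{"claw":25,"slide":[151,-80,0],"angular":[0,0,0.145]},{"claw":25,"slide":[151,-80,0],"angular":[0,0,0.145]},{"claw":25,"slide":[151,-80,0],"angular":[0,0,0.145]}]}}

```text
t: 29.0
ee_pos: [0.4868, -0.2072, 0.1409]
eef_rot: [-179.9, 0.0, 81.6]
contact_force: [-0.1, -0.3, -1.3]
grip_width: 0.0354
```

```bash
python3 - <<'E'
from h import *
w=cap("wrist"); cv2.imwrite("pics/w31.png",w["pixels"][:,:,::-1])
plan(.4852,-.106,.14,81.6)
E
```

```text
t 29.05 pos [ 0.487  -0.2075  0.1411] rot [-179.96    0.01   81.57] w 35.3 F [ 0.3 -0.3 -1.2]
slide [100.1 -16.7   1.1] ang z -0.0005 rows>= 2.4
```

View pics/w31.png

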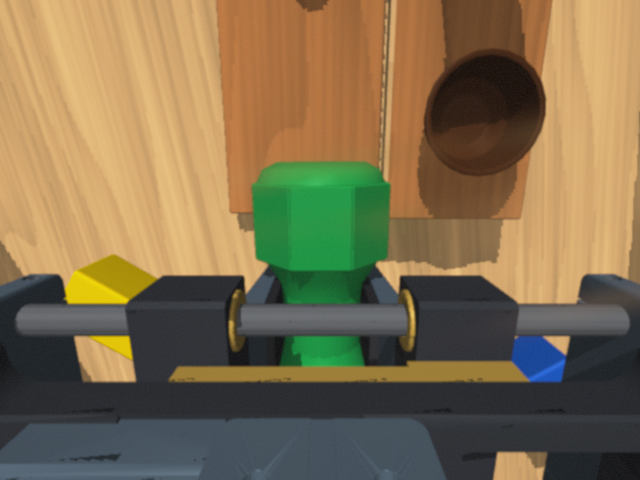

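```bash
python3 - <<'E'
from h import *
w=cap("wrist")
hsv=w["pixels"].astype(int).sum(2)
rel(w,"bowl c",485,112,.092); rel(w,"l",425,112,.092); rel(w,"r",546,112,.092); rel(w,"t",487,50,.092);rel(w,"b",482,175,.092)
rel(w,"front",224,100,.02);rel(w,"front",230,200,.02);rel(w,"step",392,100,.05);rel(w,"back",534,140,.05);rel(w,"end",450,218,.05);rel(w,"endL",240,212,.02)
s=ctrl.observe()["ee_pos"]; print(s,s[:2]@ex,s[:2]@ey)
E
```

```text
bowl c [ 0.6127 -0.1246  0.092 ] ex 0.6243 ey -0.0337
l [ 0.572  -0.1185  0.092 ] ex 0.5832 ey -0.0337
r [ 0.6541 -0.1307  0.092 ] ex 0.6662 ey -0.0338
t [ 0.6152 -0.0861  0.092 ] ex 0.6212 ey 0.0047
b [ 0.6092 -0.1669  0.092 ] ex 0.6271 ey -0.0762
front [ 0.42  -0.077  0.02 ] ex 0.4267 ey -0.0148
front [ 0.4066 -0.1635  0.02  ] ex 0.4262 ey -0.1023
step [ 0.5592 -0.1024  0.05  ] ex 0.5682 ey -0.0196
back [ 0.671  -0.1497  0.05  ] ex 0.6856 ey -0.0501
end [ 0.5995 -0.2042  0.05  ] ex 0.6229 ey -0.1145
endL [ 0.4136 -0.176   0.02  ] ex 0.4349 ey -0.1137
[ 0.4871 -0.2076  0.1412] 0.5121826660430916 -0.13421775599050412
```

{"method": "send_rows", "body": {"series": [{"claw":25,"slide":[30,-5,0],"angular":[0,0,0]},{"claw":25,"slide":[65,-11,0],"angular":[0,0,0]},{"claw":25,"slide":[93,-15,10],"angular":[0,0,0]},{"claw":25,"slide":[99.5,-16,35],"angular":[0,0,0]},{"claw":25,"slide":[99.5,-16,65],"angular":[0,0,0]},{"claw":25,"slide":[99.5,-16,95],"angular":[0,0,0]},{"claw":25,"slide":[99.5,-16,115],"angular":[0,0,0]},{"claw":25,"slide":[99.5,-16,120],"angular":[0,0,0]},{"claw":25,"slide":[99.5,-16,120],"angular":[0,0,0]},{"claw":25,"slide":[99.5,-16,120],"angular":[0,0,0]},{"claw":25,"slide":[99.5,-16,120],"angular":[0,0,0]}]}}

```text
t: 30.02
ee_pos: [0.4869, -0.1066, 0.0232]
eef_rot: [179.8, 0.0, 81.6]
contact_force: [-0.2, -0.5, -0.6]
grip_width: 0.0357
```

```bash
python3 - <<'E'
from h import *
plan(.4857,-.1066,-.003,81.6)
w=cap("wrist"); cv2.imwrite("pics/w32.png",w["pixels"][:,:,::-1])
b=cap("side"); crop(b,200,120,390,300,3.4,"pics/sd32.png")
plan(.4857,-.1066,-.003,81.6)
s=ctrl.observe()["ee_pos"]; print(s,s[:2]@ex,s[:2]@ey)
E
```

```text
t 30.02 pos [ 0.4869 -0.1066  0.0232] rot [179.82   0.02  81.57] w 35.7 F [-0.2 -0.5 -0.6]
slide [-0.2 -1.2 26.2] ang z -0.0005 rows>= 0.6
t 30.12 pos [ 0.4866 -0.1064  0.0233] rot [179.82   0.02  81.58] w 35.5 F [ 0.2  1.  -1.3]
slide [-0.3 -0.9 26.3] ang z -0.0003 rows>= 0.6
[ 0.4866 -0.1064  0.0233] 0.49693501595947004 -0.03417535155881482
```

View pics/w32.png

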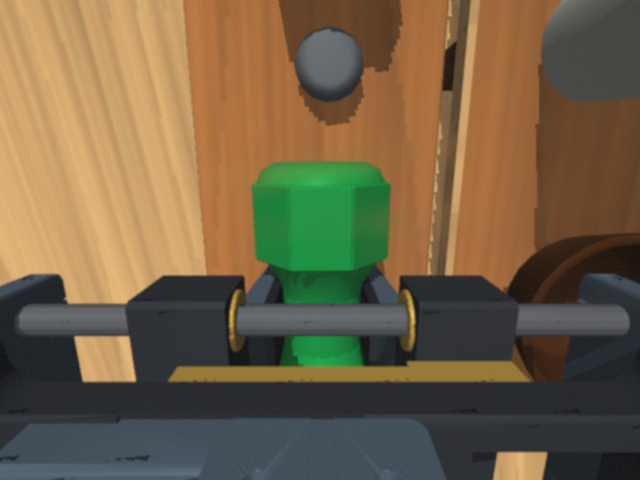

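View pics/sd32.png

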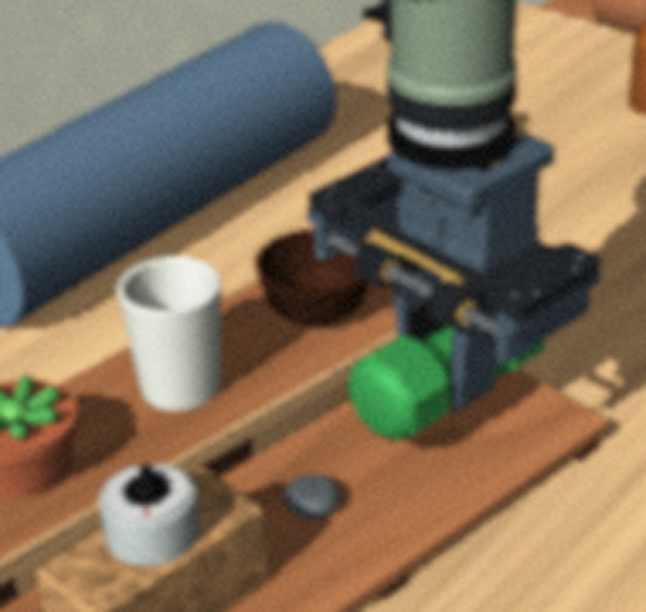

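{"method": "send_rows", "body": {"series": [{"claw":25,"slide":[0,-2,10],"angular":[0,0,0]},{"claw":25,"slide":[0,-2,18],"angular":[0,0,0]},{"claw":25,"slide":[0,-2,22],"angular":[0,0,0]},{"claw":25,"slide":[0,-2,24],"angular":[0,0,0]},{"claw":25,"slide":[0,-2,24],"angular":[0,0,0]},{"claw":25,"slide":[0,-2,24],"angular":[0,0,0]}]}}

```text
t: 30.62
ee_pos: [0.4836, -0.1057, -0.0019]
eef_rot: [180.0, 0.0, 81.6]
contact_force: [-0.1, -1.1, -2.0]
grip_width: 0.0357
```

```bash
python3 - <<'E'
from h import *
plan(.4857,-.1066,-.003,81.6)
b=cap("side"); crop(b,200,120,390,300,3.4,"pics/sd33.png")
E
```

```text
t 30.62 pos [ 0.4836 -0.1057 -0.0019] rot [179.98   0.01  81.6 ] w 35.7 F [-0.1 -1.1 -2. ]
slide [-0.6  2.2  1.1] ang z 0.0 rows>= 0.1
```

View pics/sd33.png

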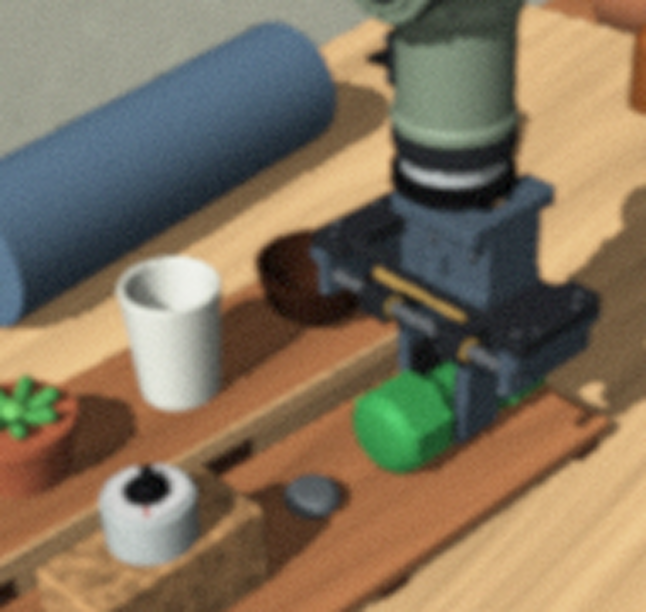

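{"method": "send_rows", "body": {"series": [{"claw":25,"slide":[0,0,1],"angular":[0,0,0]},{"claw":25,"slide":[0,0,1.6],"angular":[0,0,0]},{"claw":25,"slide":[0,0,1.6],"angular":[0,0,0]}]}}

```text
t: 30.92
ee_pos: [0.4838, -0.1057, -0.0031]
eef_rot: [179.9, 0.0, 81.6]
contact_force: [-1.7, 0.5, 2.4]
grip_width: 0.0353
```

```bash
python3 - <<'E'
from h import *
plan(.4857,-.1066,-.003,81.6)
E
```

```text
t 30.92 pos [ 0.4838 -0.1057 -0.0031] rot [179.94   0.01  81.6 ] w 35.3 F [-1.7  0.5  2.4]
slide [-0.6  2.  -0.1] ang z -0.0 rows>= 0.1
```

{"method": "send_rows", "body": {"series": [{"claw":64,"slide":[0,0,0],"angular":[0,0,0]},{"claw":64,"slide":[0,0,0],"angular":[0,0,0]},{"claw":64,"slide":[0,0,0],"angular":[0,0,0]},{"claw":64,"slide":[0,0,0],"angular":[0,0,0]},{"claw":64,"slide":[0,0,-10],"angular":[0,0,0]},{"claw":64,"slide":[0,0,-30],"angular":[0,0,0]},{"claw":64,"slide":[0,0,-65],"angular":[0,0,0]},{"claw":64,"slide":[0,0,-100],"angular":[0,0,0]},{"claw":64,"slide":[0,0,-140],"angular":[0,0,0]},{"claw":64,"slide":[0,0,-180],"angular":[0,0,0]},{"claw":64,"slide":[-40,0,-190],"angular":[0,0,0]},{"claw":64,"slide":[-80,0,-190],"angular":[0,0,0]},{"claw":64,"slide":[-120,0,-190],"angular":[0,0,0]},{"claw":64,"slide":[-120,0,-190],"angular":[0,0,0]},{"claw":64,"slide":[-120,0,-190],"angular":[0,0,0]}]}}

```text
t: 32.17
ee_pos: [0.4653, -0.2258, 0.1869]
eef_rot: [180.0, -0.0, 81.4]
contact_force: [-0.0, 0.9, 0.1]
grip_width: 0.064
```

```bash
python3 - <<'E'
from h import *
plan(.4857,-.1066,-.003,81.6)
w=cap("wrist"); cv2.imwrite("pics/w34.png",w["pixels"][:,:,::-1])
b=cap("side"); crop(b,150,150,390,350,3.3,"pics/sd34.png")
b=cap("scene"); crop(b,205,215,435,385,3.4,"pics/sc34.png")
E
```

```text
t 32.17 pos [ 0.4653 -0.2258  0.1869] rot [179.98  -0.    81.38] w 64.0 F [-0.   0.9  0.1]
slide [120.9   2.3 189.9] ang z -0.0038 rows>= 5.4
```

View pics/w34.png

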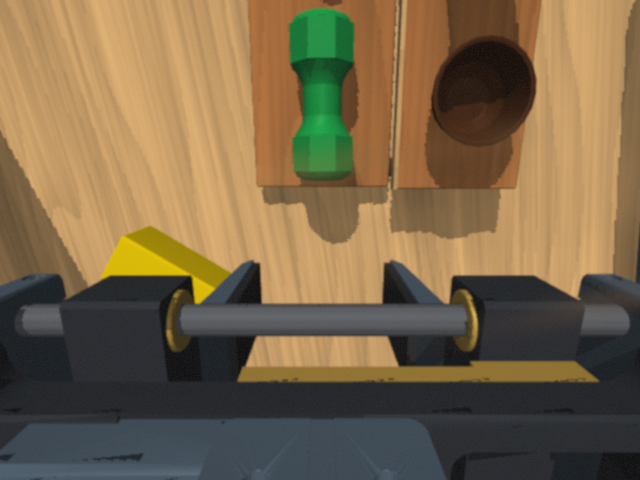

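View pics/sd34.png

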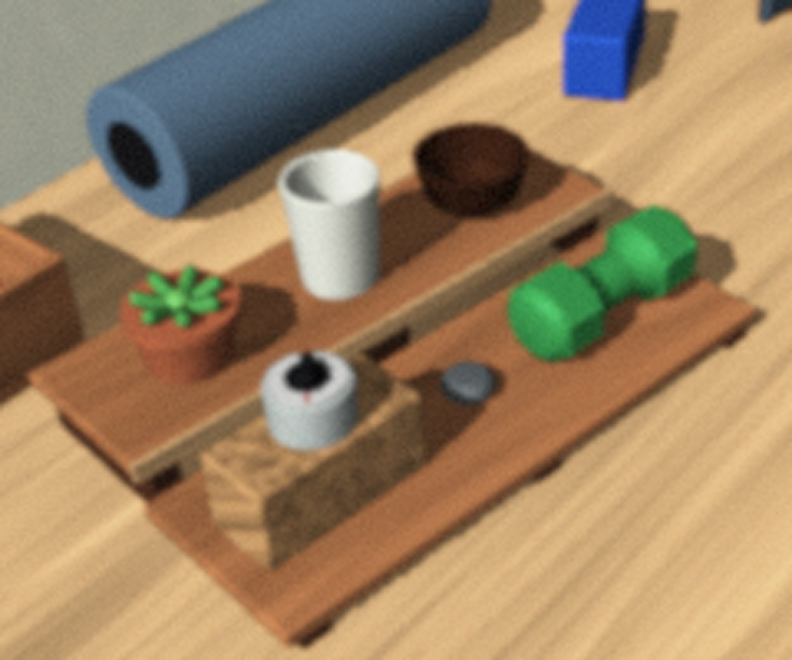

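View pics/sc34.png

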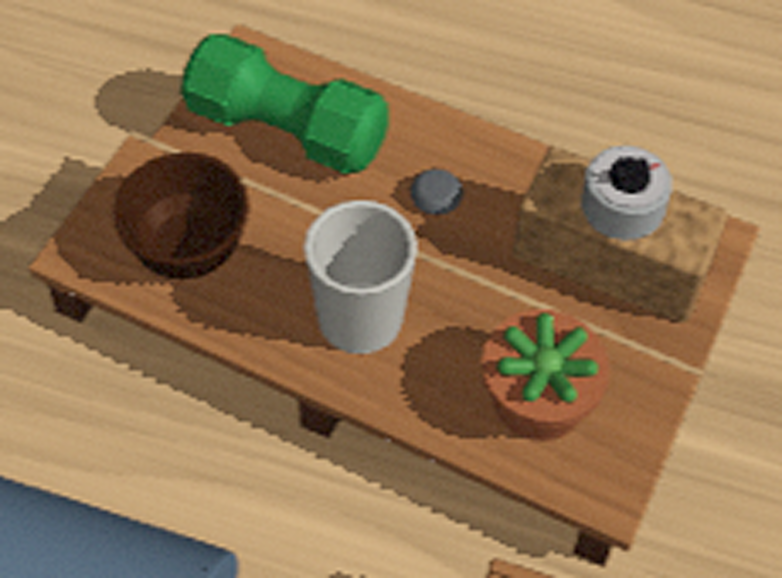

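```bash
python3 - <<'E'
from h import *
w=cap("wrist")
for z in(.076,.048):
    a=onz(w,322,9,z);b=onz(w,322.5,180,z);m=(a+b)/2; print("roller",m[:2]@ex,m[:2]@ey,np.linalg.norm(a-b))
rel(w,"bowl",484,91,.092); rel(w,"front",254,100,.02); rel(w,"step",396,100,.05)
c=cap("scene"); f=lambda n,x,y,z: rel(c,n,(x+.5)/3.4-.5+205,(y+.5)/3.4-.5+215,z)
f("cup rim",361,248,.13); f("bowl",182,212,.092); f("pot",545,362,.09)
f("succ",549,361,.10)
E
```

```text
roller 0.49396110243882935 -0.03465199663880822 0.1346105069434473
roller 0.49402777116236 -0.030284684997328074 0.14669306233592325
bowl [ 0.6121 -0.1216  0.092 ] ex 0.6233 ey -0.0309
front [ 0.4174 -0.0885  0.02  ] ex 0.4258 ey -0.0266
step [ 0.5512 -0.1129  0.05  ] ex 0.5618 ey -0.0312
cup rim [ 0.6297 -0.0048  0.13  ] ex 0.6237 ey 0.0872
bowl [ 0.6157 -0.1237  0.092 ] ex 0.6271 ey -0.0324
pot [0.645  0.1102 0.09  ] ex 0.6219 ey 0.2033
succ [0.6493 0.1126 0.1   ] ex 0.6259 ey 0.2062
```

All within a few mm, nothing is held and the arm is clear. Handing in.

```bash
python3 -c "
from station import ctrl
print(ctrl.sign_off())"
```

```text
the job is handed in; nothing more can be done
None
```

The rack is laid out as asked, and I handed the job in at about 32 s. The hand-in reports no verdict, so the results below are my own camera checks.

| Item | Where it is | Last check |
|---|---|---|
| Cork block | Lower tier, in front of the pot, same face down | About 1 mm off straight in front; 2–3 mm off the tier's centre line |
| Timer | On the block, knob up | Within about 1 mm of the block's centre |
| Cup | Upper tier, upright | About 117–120 mm from both bowl and pot; within about 2 mm of the centre line |
| Roller | Lower tier, in front of the bowl, lengthwise | Within about 4 mm of straight in front; about 2 mm off the centre line |

The bowl, the plant pot and the stone appear at the same pixels in the scene view as at the start. The highest wrist force I saw was about 6 N, from the readings at the end of each move.

Three checks failed or disagreed along the way:
- **Finger length:** the real fingertips sit about 31 mm behind the stated tool point, not 8 mm ahead of it. My first close on the timer therefore passed above its body. I reopened, went lower in small steps and took it properly.
- **Camera disagreement:** the scene and side views differed by up to about 14 mm in x. I relied mostly on close wrist views, and those agreed with each other to about 5 mm (rack edges up to about 7 mm).
- **Rack size:** it measured about 1.5% small in the scene and side views.

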